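# Load a glass plate under the sprung clips of a reading stage

### The arm

A 6-joint arm with a two-finger parallel gripper is mounted at the origin on the work surface. World frame = base frame: x ahead of the robot, y to its left, z up, the work surface at z = 0. Lengths are in mm, angles in rad, forces in N, time in s.
With the tool pointing down it reaches from about 275 to 1000 mm from the base axis. Payload 8.4 kg.
Tool frame: the origin (TCP) lies between the finger pads; the fingertips stand 11 mm ahead of it and the grasp point (between the pads) lies 8 mm behind it; z points along the fingers, y is the direction in which the jaws open and shut (so a half turn about z gives the same grasp; the last joint's range is limited). The gripper opens to 85 mm and grips with 20 to 120 N. Pads are 22 mm wide; open, the fingers measure 114 mm over their backs; the gripper's body (76 mm by 85 mm) begins 54 mm behind the grasp point. The pads swing forward as they close: fully open they stand 13 mm farther back than shut.
Start: joints at [-0.002, 0.353, 1.633, -0, 1.155, -0.002], TCP at [625.002, -0, 211.081] pointing down, gripper open.
Joint ranges: [-2.63, 2.63], [-0.92, 2.1], [0.06, 2.66], [-1.3, 4.44], [0, 2.69], [-3.02, 3.02]. Speed limits (rad/s): [2.22, 2.22, 2.79, 3.14, 3.14, 3.14].

### API

Orientations are given as [roll, pitch, yaw] about the fixed x, y, z axes, in that order (R = Rz(yaw) Ry(pitch) Rx(roll)).
In Python, from rig import r, eyes gives the robot as it stands. The module is installed in compiled form; this text tells all that it offers.
- The arm moves only by the tool servo_tool, never from a script. Its argument "rows" is a list of rows, each a list of 3 entries, a list of its own where there are three numbers: the shift along the world's x, y, z in cm, then the turn about the world's z in rad, then the finger opening in cm, from 0 to 8.54. A call has 1 to 5 rows; each row shifts and turns the commanded pose from where the row before left it; what a row does not reach is not made up. A row lasts 1/12 s, in which the tool goes at most 41.7 mm and 7.16 degrees, less where a joint would pass 70% of its speed; a pose out of reach is approached as far as the arm can. A call is refused whole if a number of a shift passes 4.17 or a number of a turn 0.125, either way. A call with a gripper value outside its range is refused whole. The fingers move at their own pace and stop on an object; "squeeze" is the grip in N (left out, the last holds). Time passes only in rows, so rows that do not move let the fingers close. It gives the time, the measured TCP pose, the force and the opening at its end, in the units of the state.
- r.sense(): the state, without advancing time (a new reading comes with each control period).
- eyes.grab_frame(name): name is "scene" or "side" or "wrist"; returns a dict with "frame" (400x640x3 uint8, red, green, blue), "depth" (400x640 float32, mm along the optical axis (not along the pixel's ray), 0 where there is no reading), "vertical_fov" (degrees; the focal length in pixels is half the picture's height over the tangent of half this angle, whatever the lens; pixels are square), "cx", "cy" (the principal point, pixels), "D" ([k1, k2, p1, p2, k3] as OpenCV has them; the pictures are not rectified), "camera_from_world" (4x4, takes a point from world to camera coordinates); the wrist camera has in their place "hand_eye" (4x4, takes a point from camera to tool coordinates, whose origin is the TCP and whose axes are the flange's). Camera axes: x right, y down, z forward; pixel columns grow to the right and rows downward; lengths in mm; the calibration is good to about 2 mm. A picture is of the moment at which its call begins: read the wrist's pose just before it.
- r.sign_off(): hands the job in, once; it reports no verdict.
The state is a dict: "clock": time; "qpos": joint angles; "qvel": joint speeds; "joint_efforts": joint torques, N m; "eef_pos": TCP position; "tcp_rot": TCP orientation; "contact_force": force on the tool from outside, world axes, zero at the start; "wrist_torque": the same for the moment, N m; "opening": opening from 0.0 (shut) to 1.0 (fully open).
Only numpy, scipy, OpenCV 4.12 (cv2) and the standard library are available. Lean on these libraries where they do the work, as an engineer would, in place of code of your own. Each camera call takes 0.05 s, during which the arm holds its last target.

### The job

Take the glass plate from the rubber rest by its post, lay it on the open front of the reading stage and slide it, post trailing, along the channel so that the glass itself lifts both sprung clips, until it is fully home against the end stop and both clips have snapped down behind it. Be gentle with the glass: never press it hard on the stage or its stop, keep your fingers off the stage and its clips, and leave everything else on the bench where it is.

Things in the scene. Friction and masses are not known exactly. Their poses are not given: they have to be found in the camera images.
- plate: Glass plate in a thin grey frame, 60 mm (x) by 72 mm (y), 6 mm thick, with a 26 mm wide, 6 mm thick tail from the middle of its rear edge (x = -30 mm) back to x = -94 mm, leaving a bare shoulder on each side. Origin: centre of the underside of the 60 x 72 glass; +x points to the leading edge, z up. 70 to 120 g. At the start it lies flat on the rest.
- plate_lead (a point): Middle of the lower leading edge of the plate, 30 mm ahead of its origin. The glass is fragile: it breaks when pressed against any part of the stage, down, sideways or forwards, with more than 25 N.
- plate_post (a point): The plate's handle: a square upright post 14 x 14 mm on the tail, centred 80 mm behind the plate's origin (x = -80 mm), its top 44 mm above the plate's underside. This point is on the post's axis, 32 mm above the underside. Axes as the plate's.
- rest: Fixed black rubber block 100 x 94 mm, 20 mm high, on which the plate lies at the start. Origin: centre of its underside.
- stage: Fixed white reading stage 108 mm wide (y), deck 45 mm above the bench from x = -110 to 95 mm. Origin: on the bench below the deck's middle line; +x is the way the plate slides in (away from the robot, within about 20 degrees). Channel 76 mm wide between 10 mm high walls from x = -40 to 92 mm, flaring to about 84 mm from x = -36 forward to x = -75 mm. A low box, 50 mm high, stands behind it.
- stage_front (a point): Middle of the deck's open front edge, on the deck, at stage x = -110 mm. Axes as the stage's.
- stage_home (a point): Point on the deck at stage x = 35 mm: where the plate's origin lies when it bears on the stop, if the carriage stands at its middle setting. The stop and both clips sit together on a carriage that is clamped anywhere within 14 mm either way along x of that; its setting is not reported and the carriage must be found by feel or sight.
- stage_lay (a point): Point on the deck 108 mm in front of stage_home (stage x = -73 mm): with the plate's origin here its leading edge is in front of the clips' lips at any carriage setting, the tail overhangs the deck's front and the plate stands by itself. Axes as the stage's.
- clip_left (a joint): Angle (rad) of the sprung steel clip at stage y = +27 mm, 12 mm wide. Positions at the middle carriage setting: pin at stage x = 55 mm, 17 mm above the deck; nose at x = -3 to 3 mm; from it a lip rises forward at 29 degrees to its tip at x = -22 mm, 13 mm above the deck. 0: down, nose 1 mm above the deck; about 0.09 when riding on the 6 mm glass.
- clip_right (a joint): The same for the clip at stage y = -27 mm. Each spring presses the nose down with about 0.7 N when down, 1.2 N on the glass. Pushing the plate under both lips takes 3 to 6 N, sliding on under the noses under 3 N. They drop behind the plate's two shoulders only in its last 2 mm before the rigid 12 mm high stop, where the push rises steeply. Clip brackets: 24 mm high, outside the channel.
- tipbox_a: bystander: tip box 124 x 89 x 63 mm, left. Origin: centre of its underside.
- tipbox_b: bystander: tip box 124 x 89 x 63 mm, right. Origin: centre of its underside.
- vial: bystander: small amber jar, 24 mm across, 45 mm high, between stage and rest. Origin: centre of its underside.
- marker: bystander: black marker 120 x 13 x 13 mm, lying near the robot. Origin: centre of its underside.
- beaker: bystander: glass beaker 68 mm across, 90 mm high. Origin: centre of its underside.
- wash_bottle: bystander: white wash bottle 64 mm across, 150 mm high. Origin: centre of its underside.
- dish: bystander: shallow white dish 60 mm across, 14 mm high. Origin: centre of its underside.
Mind the look-alikes: they are no part of the job. Leave any green or pink look-alike of the plate alone.

How it is judged:
By the outcome, as a careful person would: the job done as asked, in the order asked, and still so for the second after the job is handed in, with the robot touching nothing.
It also fails if it takes over 70 s, if anything falls off the work surface, if the arm or the gripper's body presses on something with over 40 N, if the wrist force passes 120 N, or if a joint passes its speed limit or range.

## Working session

There is one attempt and no reset: what is moved stays moved. The work goes in short steps, Python scripts to look and compute and a tool call to move; the robot and the scene stay as the last step left them, time stands still between calls to the robot, and variables do not carry over. Pictures are saved under pics/ and viewed, and the job is handed in when it is done.

Besides the shell and the picture viewer there is one more tool, called after "Emit:" in YAML: its name, and indented under it one key for each argument. servo_tool: Moves the arm, as the interface text tells. Its arguments: {"type":"object","properties":{"rows":{"type":"array"},"squeeze":{"type":"number"}},"required":["rows"]}

```bash
mkdir -p pics; ls
cat > h.py <<'E'
import numpy as np, cv2
from rig import r, eyes
def K(f):
    fl=200/np.tan(np.radians(f["vertical_fov"])/2)
    return np.array([[fl,0,f["cx"]],[0,fl,f["cy"]],[0,0,1.]])
def grab(n,save=None):
    f=eyes.grab_frame(n)
    if save: cv2.imwrite("pics/"+save,f["frame"][:,:,::-1])
    return f
def cfw(f,s=None):
    if "camera_from_world" in f: return np.array(f["camera_from_world"])
    from scipy.spatial.transform import Rotation as R
    T=np.eye(4);T[:3,:3]=R.from_euler('xyz',s["tcp_rot"]).as_matrix();T[:3,3]=s["eef_pos"]
    return np.linalg.inv(T@np.array(f["hand_eye"]))
def ray(f,uv,s=None):
    p=cv2.undistortPoints(np.array(uv,float).reshape(-1,1,2),K(f),np.array(f["D"],float)).reshape(-1,2)
    M=np.linalg.inv(cfw(f,s)); d=np.c_[p,np.ones(len(p))]@M[:3,:3].T
    return M[:3,3],d
def onplane(f,uv,z,s=None):
    o,d=ray(f,uv,s); t=(z-o[2])/d[:,2]; return o+d*t[:,None]
def cloud(f,s=None):
    v,u=np.mgrid[0:400,0:640]; uv=np.stack([u,v],-1).reshape(-1,2)
    o,d=ray(f,uv,s); P=o+d*f["depth"].reshape(-1,1); P[f["depth"].ravel()==0]=np.nan
    return P.reshape(400,640,3)
def proj(f,P,s=None):
    T=cfw(f,s); 
    q,_=cv2.projectPoints(np.array(P,float).reshape(-1,1,3),cv2.Rodrigues(T[:3,:3])[0],T[:3,3],K(f),np.array(f["D"],float)); return q.reshape(-1,2)
E
python3 - <<'E'
from h import *
s=r.sense(); print(s)
for n in("scene","side","wrist"):
    s=r.sense(); f=grab(n,n+"0.png"); np.savez("f_"+n+".npz",**f,tp=s["eef_pos"],tr=s["tcp_rot"])
    print(n,f["vertical_fov"],f["cx"],f["cy"],f["D"]); print(cfw(f,s).round(3).tolist())
E
```

```text
pics
{'clock': 0.0, 'qpos': array([-2.38701219e-03,  3.53651535e-01,  1.63416983e+00,  7.63929144e-06,
        1.15521749e+00, -2.37148894e-03]), 'qvel': array([ 1.41495066e-03, -1.54936259e-06,  1.29217784e-03,  1.26704123e-03,
        1.34918304e-03, -1.07781809e-03]), 'joint_efforts': array([-2.03471049e-03, -6.05236173e+01, -3.42063046e+01, -2.62302356e-04,
        9.48130677e-03,  3.61521288e-06]), 'eef_pos': array([6.24467106e+02, 1.19271817e-02, 2.10344327e+02]), 'tcp_rot': array([-3.14014647e+00, -1.04142241e-05,  1.57077771e+00]), 'contact_force': array([ 0.64966083, -0.15586278, -0.82067985]), 'wrist_torque': array([-0.00889587,  0.01929365,  0.03731966]), 'opening': 0.9987712157643909}
scene 49.8635384562403 319.1145275233686 206.1977814294573 [0.03300406 0.         0.         0.         0.        ]
[[0.882, 0.471, -0.009, -516.656], [0.274, -0.528, -0.804, -99.79], [-0.383, 0.706, -0.595, 1260.856], [0.0, 0.0, 0.0, 1.0]]
side 56.49822791143246 322.31938131014266 203.3166290264226 [-0.02492031  0.          0.          0.          0.        ]
[[-0.824, -0.566, -0.017, 489.101], [-0.262, 0.408, -0.875, 206.717], [0.502, -0.717, -0.484, 783.554], [0.0, 0.0, 0.0, 1.0]]
wrist 61.38972371042924 317.78839328597815 204.20021899407973 [-0.0289229  0.         0.         0.         0.       ]
[[1.0, 0.001, -0.001, -624.281], [0.001, -0.959, 0.284, -36.496], [-0.001, -0.284, -0.959, 379.041], [0.0, 0.0, 0.0, 1.0]]
```

View pics/scene0.png

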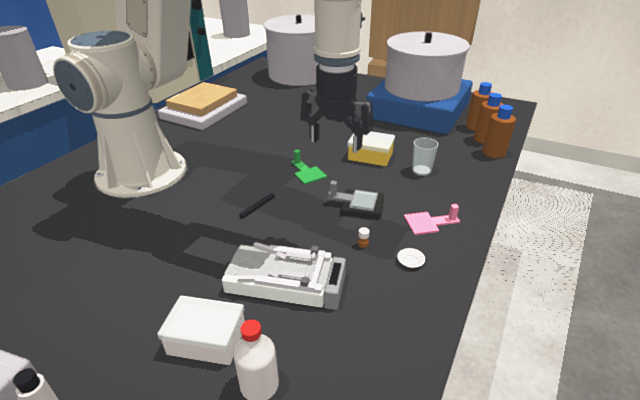

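View pics/side0.png

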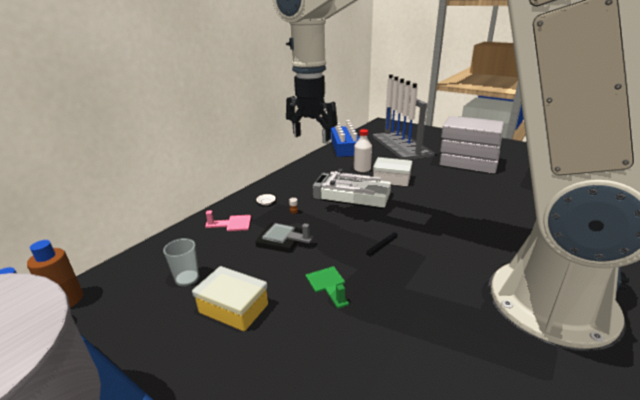

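View pics/wrist0.png

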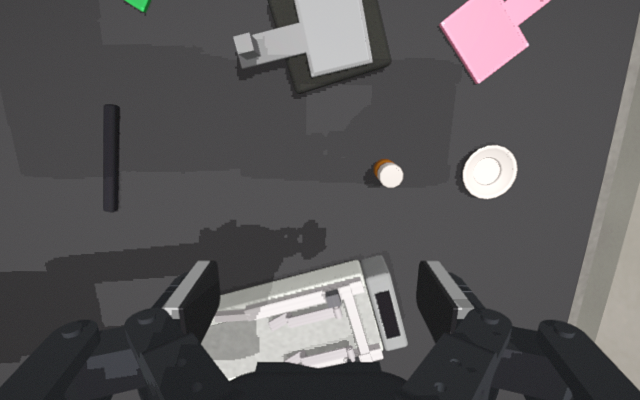

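```bash
cat > m.py <<'E'
from h import *
f=dict(np.load("f_wrist.npz")); s=dict(eef_pos=f["tp"],tcp_rot=f["tr"])
for k in("vertical_fov","cx","cy"): f[k]=float(f[k])
P=cloud(f,s)
np.set_printoptions(precision=1,suppress=True)
for n,uv in dict(bench=(420,250),post=(243,42),tail=(280,48),glass=(335,35),rest=(375,60),vial=(391,176),deck=(235,340),dish=(488,170),marker=(111,150)).items():
    print(n,P[uv[1],uv[0]])
c=cv2.resize(f["frame"][0:110,200:420,::-1],None,fx=3,fy=3,interpolation=cv2.INTER_CUBIC);cv2.imwrite("pics/crop0.png",c)
c=cv2.resize(f["frame"][240:400,200:420,::-1],None,fx=3,fy=3,interpolation=cv2.INTER_CUBIC);cv2.imwrite("pics/crop1.png",c)
Z=P[...,2]
for lo,hi in((58,70),(22,30),(40,48),(52,58)):
    m=(abs(Z-(lo+hi)/2)<(hi-lo)/2)&(np.mgrid[0:400,0:640][0]<110)
    m[:,430:]=0;m[:,:200]=0
    q=P[m]; print(lo,len(q),q.mean(0) if len(q) else 0, cv2.minAreaRect(q[:,:2].astype(np.float32)) if len(q)>5 else 0)
E
python3 m.py
```

```text
bench [747.4 -94.6   0.6]
post [nan nan nan]
tail [588.2 125.2  24.8]
glass [640.4 136.2  26.9]
rest [679.9 115.1  20.5]
vial [697.    5.1  44.8]
deck [ 528.5 -188.2   45.6]
dish [813.3   4.1   5.9]
marker [401.3  27.   12.5]
58 340 [561.7 123.1  63.4] ((561.340087890625, 123.32998657226562), (14.501277923583984, 14.622017860412598), 12.668553352355957)
22 6160 [624.9 134.5  25.7] ((616.0142822265625, 133.26869201660156), (66.60356140136719, 136.73367309570312), 89.95317077636719)
40 44 [565.5 120.3  43.7] ((565.7621459960938, 120.43749237060547), (19.283252716064453, 9.569411277770996), 58.585113525390625)
52 38 [565.  119.7  55.5] ((565.775390625, 120.34303283691406), (19.106321334838867, 9.604586601257324), 57.87123489379883)
```

View pics/crop0.png

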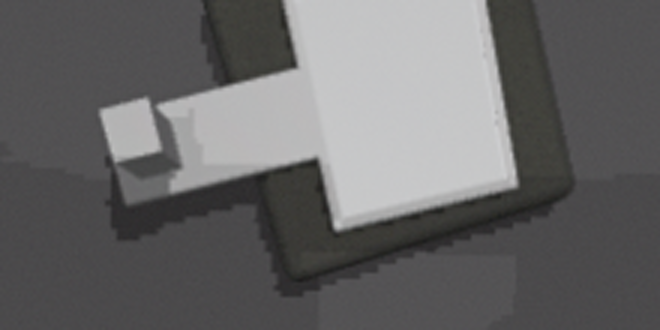

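Emit:
servo_tool:
  rows:
    - [[-0.5,-3,0],0,8.5]
    - [[-0.5,-3,0],0,8.5]
    - [[-0.5,-3,0],0,8.5]
    - [[-0.5,-3,0],0,8.5]
    - [[0,0,0],0,8.5]

```text
clock: 0.57
eef_pos: [603.9, -124.4, 210.8]
tcp_rot: [-3.141, 0.002, 1.568]
contact_force: [-0.9, 0.6, 0.3]
opening: 0.995
```

Run:
```python
from h import *
s=r.sense(); f=grab("wrist","wrist1.png"); np.savez("f_wrist1.npz",**f,tp=s["eef_pos"],tr=s["tcp_rot"])
print(s["clock"],s["eef_pos"],s["tcp_rot"],s["opening"])
P=cloud(f,s); Z=P[...,2]
im=f["frame"].copy()
vis=np.clip(Z*3,0,255); vis[np.isnan(Z)]=0
cv2.imwrite("pics/z1.png",cv2.applyColorMap(vis.astype(np.uint8),cv2.COLORMAP_JET))
```

```text
0.5667 [ 603.93729634 -124.42577537  210.8183058 ] [-3.14077952e+00  1.79621162e-03  1.56829039e+00] 0.9952676976313126
```

View pics/wrist1.png

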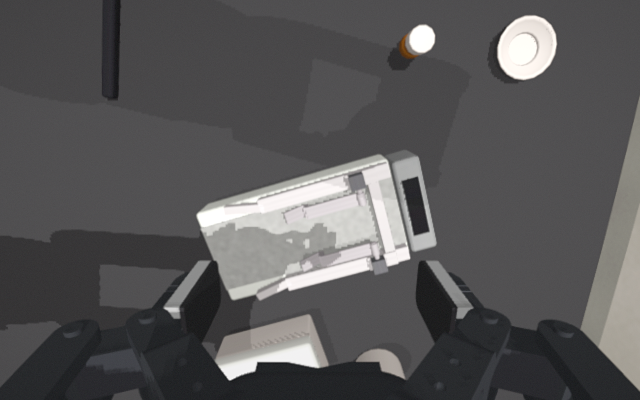

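View pics/z1.png

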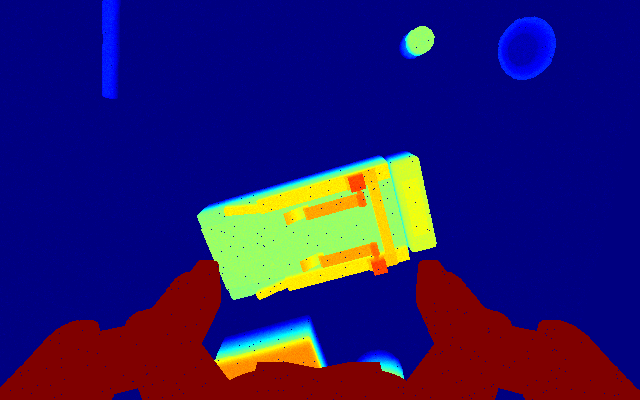

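```bash
cat > m2.py <<'E'
from h import *
np.set_printoptions(precision=1,suppress=True)
f=dict(np.load("f_wrist1.npz")); s=dict(eef_pos=f["tp"],tcp_rot=f["tr"])
for k in("vertical_fov","cx","cy"): f[k]=float(f[k])
P=cloud(f,s); Z=P[...,2]; v,u=np.mgrid[0:400,0:640]
roi=(v>140)&(v<310)&(u>190)&(u<440)&~((v>255)&(u<222))&~((v>255)&(u>412))
d=roi&(abs(Z-45)<2.5); q=P[d]; print("deck z",np.nanmedian(q[:,2]))
w=roi&(Z>52)&(Z<58)  # walls, stop
def rect(m,name):
    q=P[m][:,:2].astype(np.float32); R=cv2.minAreaRect(q); print(name,len(q),R); return q
lab=cv2.connectedComponentsWithStats((w).astype(np.uint8))
for i in range(1,lab[0]):
    if lab[2][i,4]>25: rect(lab[1]==i,"w%s"%lab[3][i].astype(int))
st=roi&(Z>42); q=rect(st&(u<400),"stage")
# long-edge lines of the deck side: upper edge contour (left side)
E
python3 m2.py
python3 - <<'E'
import cv2;a=cv2.imread('pics/wrist1.png')[140:310,190:450];cv2.imwrite('pics/c2.png',cv2.resize(a,None,fx=3,fy=3,interpolation=cv2.INTER_CUBIC))
E
```

```text
deck z 44.764192093285345
w[332 204] 2980 ((604.111083984375, -178.03738403320312), (168.32138061523438, 104.6314697265625), 15.499279975891113)
w[411 181] 29 ((693.3519287109375, -123.75496673583984), (12.76761531829834, 6.2082014083862305), 4.6496806144714355)
w[412 190] 40 ((697.0889892578125, -133.34921264648438), (6.743082523345947, 13.45988941192627), 24.836193084716797)
w[416 199] 31 ((702.3329467773438, -142.67445373535156), (9.615805625915527, 7.538643836975098), 46.47884750366211)
w[410 203] 26 ((696.1907348632812, -145.56239318847656), (6.374434947967529, 9.075700759887695), 39.88193130493164)
w[292 215] 140 ((578.750732421875, -158.0122833251953), (13.274937629699707, 12.474170684814453), 19.488849639892578)
w[420 223] 122 ((707.3067016601562, -167.04881286621094), (15.34705638885498, 24.28540802001953), 8.966389656066895)
w[308 263] 118 ((594.2276000976562, -210.0358123779297), (13.107404708862305, 12.158955574035645), 17.547632217407227)
w[318 276] 1384 ((599.5567016601562, -227.4427032470703), (131.94100952148438, 15.527892112731934), 16.530773162841797)
stage 18782 ((594.0247192382812, -181.17324829101562), (214.65493774414062, 107.17960357666016), 16.172927856445312)
```

View pics/c2.png

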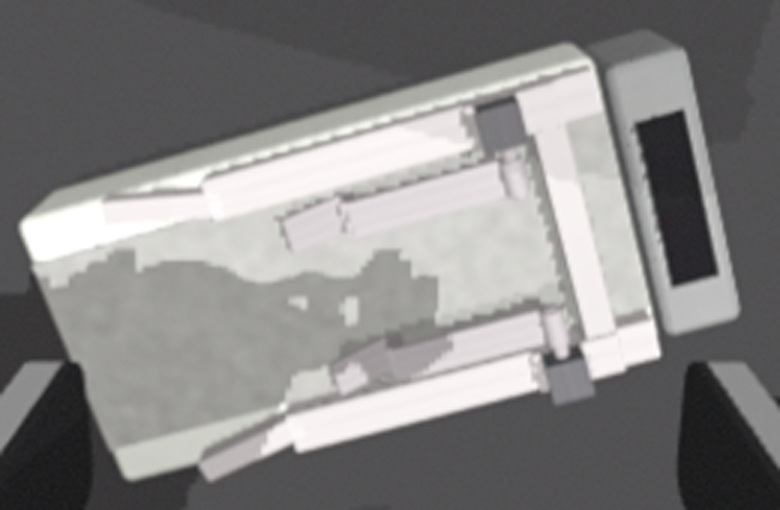

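```bash
cat >> m2.py <<'E'
print("----")
psi=np.radians(16.2); c0=np.array([600.,-178.])
for it in range(4):
    ex=np.array([np.cos(psi),np.sin(psi)]); ey=np.array([-ex[1],ex[0]])
    X=(P[...,:2]-c0)@ex; Y=(P[...,:2]-c0)@ey
    res=[]
    for sg in(1,-1):
        m=roi&(Z>52.5)&(Z<57)&(Y*sg>33)&(Y*sg<60)
        xs=np.arange(-25,40,4); pin=[];pout=[]
        for x in xs:
            k=m&(abs(X-x)<2.5)
            if k.sum()<5: continue
            yy=np.sort(Y[k]*sg); pin.append((x,sg*np.percentile(yy,4))); pout.append((x,sg*np.percentile(yy,96)))
        pin=np.array(pin);pout=np.array(pout)
        a=np.polyfit(pin[:,0],pin[:,1],1); b=np.polyfit(pout[:,0],pout[:,1],1); res+= [a,b]
        print(sg,"in",a.round(4),"out",b.round(4))
    sl=(res[0][0]+res[2][0])/2; yc=(res[0][1]+res[2][1])/2
    psi+=np.arctan(sl); c0=c0+ey*yc
print("psi",np.degrees(psi),"axis pt",c0)
ex=np.array([np.cos(psi),np.sin(psi)]); ey=np.array([-ex[1],ex[0]])
X=(P[...,:2]-c0)@ex; Y=(P[...,:2]-c0)@ey
# deck front edge
m=roi&(abs(Z-45)<2)
for y in(-30,-20,-10,0,10,20,30,40): 
    k=m&(abs(Y-y)<3); st=roi&(Z>53)&(Z<60)&(abs(Y-y)<3)&(X>40)&(X<120); bx=roi&(abs(Z-50)<2.)&(abs(Y-y)<3)&(X>70)
    print(y,"front",np.percentile(X[k],.5).round(1),"deck end",np.percentile(X[k],99.5).round(1),"stop",np.percentile(X[st],[3,97]).round(1) if st.sum() else 0,"box",np.percentile(X[bx],[2,98]).round(1) if bx.sum()>5 else 0)
for sg in(1,-1):
    k=roi&(abs(Y-sg*27)<4)&(Z>47)&(X<60)
    for x in range(-36,60,4):
        kk=k&(abs(X-x)<2)
        if kk.sum(): print(sg,x,np.median(Z[kk]).round(1),np.percentile(Y[kk],[2,98]).round(1),end='; ')
    print()
E
python3 m2.py | sed -n '/----/,$p'
```

```text
----
1 in [ 0.  36.6] out [ 0.  49.7]
-1 in [ -0.1 -38.7] out [ -0.  -53.3]
1 in [ 0.  37.7] out [ 0.  50.7]
-1 in [ -0.  -38.1] out [  0.  -52.5]
1 in [ 0.  37.9] out [ 0.  50.9]
-1 in [ -0. -38.] out [  0.  -52.2]
1 in [ 0.  37.9] out [ 0. 51.]
-1 in [  0.  -38.4] out [  0.  -52.2]
psi 15.77318253505414 axis pt [ 600.4 -179.5]
-30 front -111.8 deck end 91.6 stop [42.5 74.4] box [ 92.7 118.1]
-20 front -110.3 deck end 91.7 stop [ 42.9 109. ] box [ 92.7 117.8]
-10 front -105.6 deck end 91.6 stop [ 64.7 102.1] box [ 92.5 118.3]
0 front -103.3 deck end 91.5 stop [64.2 79.7] box [ 92.7 118. ]
10 front -112.1 deck end 91.2 stop [ 64.4 104. ] box [ 92.5 117.8]
20 front -112.6 deck end 91.5 stop [ 51.3 109. ] box [ 92.4 117.6]
30 front -112.6 deck end 91.1 stop [41.6 92.7] box [ 92.7 117.6]
40 front -112.1 deck end 91.5 stop [41.1 85.8] box [ 92.3 117.3]
1 -24 59.0 [23.6 29.9]; 1 -20 57.9 [23.3 30.7]; 1 -16 55.5 [23.2 30.8]; 1 -12 53.0 [23.4 30.9]; 1 -8 51.2 [23.5 30.7]; 1 -4 50.5 [23.1 30.8]; 1 0 60.7 [23.5 30.6]; 1 4 60.7 [23.2 30.4]; 1 8 60.8 [23.3 30.4]; 1 12 60.8 [23.7 30.8]; 1 16 60.9 [23.6 30.7]; 1 20 60.7 [23.2 30.8]; 1 24 60.8 [23.4 30.8]; 1 28 60.6 [23.9 30.8]; 1 32 60.8 [23.4 30.7]; 1 36 60.7 [23.1 30.9]; 1 40 60.8 [23.6 30.9]; 1 44 60.9 [23.4 30.5]; 1 48 60.7 [23.1 30.3]; 1 52 65.3 [23.3 30.7]; 1 56 65.1 [23.3 30.3]; 
-1 -24 58.9 [-30.  -23.4]; -1 -20 58.5 [-30.9 -23.3]; -1 -16 55.7 [-31.  -23.4]; -1 -12 54.0 [-30.7 -23.2]; -1 -8 51.4 [-30.6 -23. ]; -1 -4 50.2 [-30.1 -23.5]; -1 0 60.4 [-30.6 -23.5]; -1 4 60.7 [-30.6 -23.2]; -1 8 61.0 [-30.6 -23.2]; -1 12 60.9 [-30.5 -23.3]; -1 16 60.7 [-30.6 -23.5]; -1 20 60.8 [-30.6 -23.4]; -1 24 60.8 [-30.8 -23.2]; -1 28 61.1 [-30.5 -23.4]; -1 32 60.9 [-30.3 -23.6]; -1 36 60.7 [-30.5 -23.4]; -1 40 60.6 [-30.8 -23.3]; -1 44 60.6 [-30.8 -23. ]; -1 48 60.7 [-30.9 -23.1]; -1 52 65.3 [-30.8 -23.6]; -1 56 65.5 [-30.7 -23.4];
```

Emit:
servo_tool:
  rows:
    - [[-0.4,2.3,0],-0.12,8.5]
    - [[-0.4,2.3,0],-0.12,8.5]
    - [[-0.4,2.3,0],-0.12,8.5]
    - [[-0.4,2.3,0],-0.12,8.5]
    - [[-0.4,2.3,0],-0.12,8.5]

```text
clock: 1.03
eef_pos: [584.6, -2.9, 210.9]
tcp_rot: [-3.141, -0.0, 0.965]
contact_force: [-0.3, -0.2, -0.2]
opening: 0.994
```

Emit:
servo_tool:
  rows:
    - [[-0.4,2.3,0],-0.12,8.5]
    - [[-0.4,2.3,0],-0.12,8.5]
    - [[-0.4,2.3,0],-0.12,8.5]
    - [[-0.4,2.3,0],-0.12,8.5]
    - [[-0.4,2.3,0],-0.12,8.5]

```text
clock: 1.45
eef_pos: [564.3, 112.2, 211.0]
tcp_rot: [-3.141, 0.0, 0.365]
contact_force: [0.3, 1.0, 0.5]
opening: 0.995
```

Emit:
servo_tool:
  rows:
    - [[-0.2,1.8,0],-0.12,8.5]
    - [[0,0,0],0,8.5]
    - [[0,0,0],0,8.5]

```text
clock: 1.7
eef_pos: [562.6, 129.5, 210.9]
tcp_rot: [-3.142, 0.0, 0.256]
contact_force: [-0.1, -0.4, -0.2]
opening: 0.993
```

Run:
```python
from h import *
s=r.sense(); f=grab("wrist","wrist2.png"); np.savez("f_wrist2.npz",**f,tp=s["eef_pos"],tr=s["tcp_rot"])
print(s["clock"],s["eef_pos"],s["tcp_rot"],s["opening"],s["qpos"])
np.set_printoptions(precision=2,suppress=True)
P=cloud(f,s);Z=P[...,2]
m=(Z>60)&(Z<67); m&=(abs(P[...,0]-561)<25)&(abs(P[...,1]-123)<25)
print("post",cv2.minAreaRect(P[m][:,:2].astype(np.float32)),np.median(Z[m]))
m=(Z>24)&(Z<29)&(abs(P[...,0]-620)<80)&(abs(P[...,1]-140)<70)
m=cv2.morphologyEx(m.astype(np.uint8),cv2.MORPH_OPEN,np.ones((21,21)))>0
print("glass/+tail",m.sum(),cv2.minAreaRect(P[m][:,:2].astype(np.float32)),np.median(Z[m]))
for n,lo,hi in(("tail",560,600),):
    pass
cv2.imwrite("pics/m2.png",(m*255).astype(np.uint8))
```

```text
1.7 [562.59673575 129.45699277 210.93377764] [-3.14151561e+00  2.70632294e-04  2.55857768e-01] 0.9934071494952462 [2.23528024e-01 2.79652855e-01 1.73761274e+00 7.56672751e-05
 1.12460004e+00 1.53843393e+00]
post ((561.0216064453125, 123.67070007324219), (14.737386703491211, 13.323974609375), 14.663315773010254) 63.7066733360536
glass/+tail 1197 ((631.1989135742188, 166.6136932373047), (54.44599914550781, 20.27288818359375), 14.329535484313965) 25.71861385057656
```

View pics/wrist2.png

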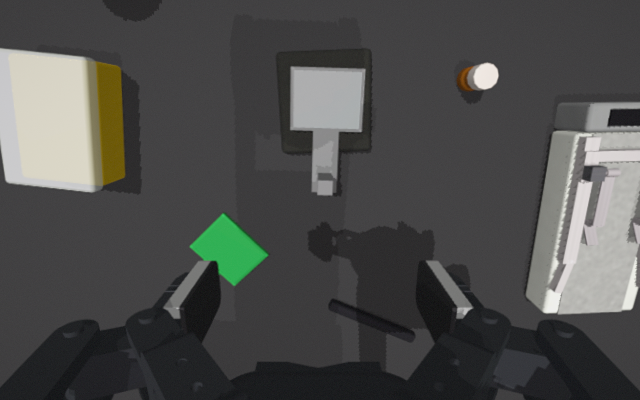

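```bash
cat > m3.py <<'E'
from h import *
np.set_printoptions(precision=2,suppress=True)
f=dict(np.load("f_wrist2.npz")); s=dict(eef_pos=f["tp"],tcp_rot=f["tr"])
for k in("vertical_fov","cx","cy"): f[k]=float(f[k])
g=cv2.cvtColor(f["frame"],cv2.COLOR_RGB2GRAY)
m=np.zeros_like(g); m[50:210,260:390]=(g[50:210,260:390]>105)
mm=cv2.morphologyEx(m,cv2.MORPH_OPEN,np.ones((35,35),np.uint8))
c=max(cv2.findContours(mm,cv2.RETR_EXTERNAL,cv2.CHAIN_APPROX_NONE)[0],key=cv2.contourArea).reshape(-1,2)
W=onplane(f,c,26,s)[:,:2].astype(np.float32)
R=cv2.minAreaRect(W); print(R, cv2.boundingRect(c))
a=np.radians(14.4)
for a in (R[2],R[2]-90): print(np.array(R[0])-80*np.array([np.cos(np.radians(a)),np.sin(np.radians(a))]))
P=cloud(f,s);Z=P[...,2]
print([(p,P[p[1],p[0]].tolist()) for p in((325,187),(325,160),(325,100),(340,145),(585,220))])
E
python3 m3.py; python3 -c "
import cv2;a=cv2.imread('pics/wrist2.png')[40:210,250:400];cv2.imwrite('pics/c3.png',cv2.resize(a,None,fx=4,fy=4,interpolation=cv2.INTER_CUBIC)[:600])"
```

```text
((638.6874389648438, 141.32418823242188), (59.80610275268555, 71.2313003540039), 14.704113960266113) (291, 68, 72, 64)
[561.31 121.02]
[618.38 218.7 ]
[((325, 187), [561.6484661281888, 122.89250151795254, 63.04160507381965]), ((325, 160), [580.8499044255295, 127.24927760411913, 25.26840528138348]), ((325, 100), [638.5224516949502, 142.74947553757352, 25.914246474851154]), ((340, 145), [599.2277070599087, 115.92883267505553, 20.359434169971905]), ((585, 220), [593.4258237454828, -147.8155330311737, 49.87295856778303])]
```

View pics/c3.png

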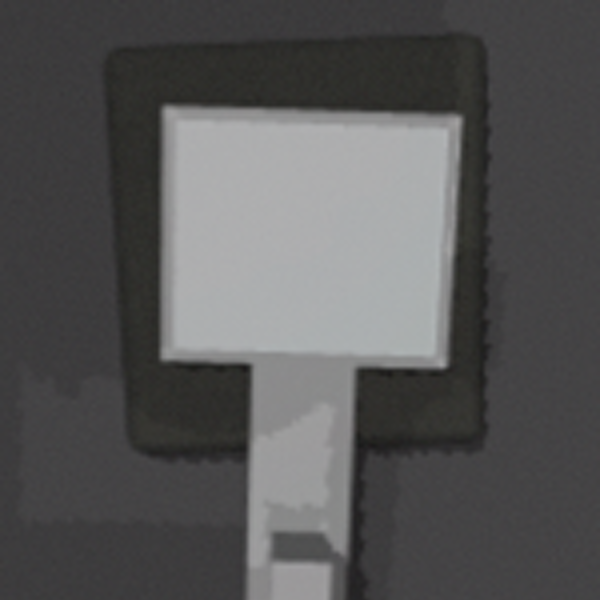

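Emit:
servo_tool:
  rows:
    - [[-0.14,-0.61,-3],0,8.5]
    - [[0,0,-4],0,8.5]
    - [[0,0,-4],0,8.5]
    - [[0,0,-3],0,8.5]
    - [[0,0,-1],0,8.5]

```text
clock: 2.17
eef_pos: [558.6, 120.3, 56.7]
tcp_rot: [-3.141, 0.007, 0.252]
contact_force: [-1.7, -0.9, -0.3]
opening: 0.995
```

Emit:
servo_tool:
  rows:
    - [[0,0,-1.0],0,8.5]
    - [[0,0,-0.4],0,8.5]
    - [[0,0,0],0,8.5]

```text
clock: 2.42
eef_pos: [562.2, 121.7, 47.5]
tcp_rot: [3.142, -0.001, 0.251]
contact_force: [-0.1, -0.4, 0.6]
opening: 0.999
```

Run:
```python
from h import *
s=r.sense(); f=grab("wrist","wrist3.png"); np.savez("f_wrist3.npz",**f,tp=s["eef_pos"],tr=s["tcp_rot"])
print(s["clock"],s["eef_pos"],s["tcp_rot"],s["opening"])
```

```text
2.4167 [562.23243233 121.73331851  47.51284744] [ 3.14157162e+00 -6.57478421e-04  2.51086582e-01] 0.9988843673629496
```

View pics/wrist3.png

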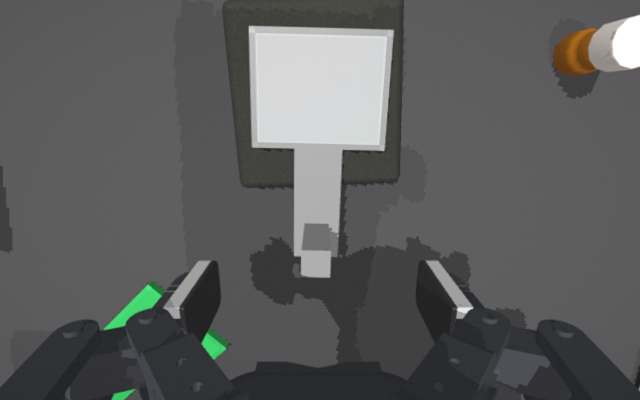

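Run:
```python
from h import *
np.set_printoptions(precision=1,suppress=True)
for n in("scene","side"):
    f=dict(np.load("f_%s.npz"%n))
    for k in("vertical_fov","cx","cy"): f[k]=float(f[k])
    h=f["frame"].astype(int); m=(h[...,1]>h[...,0]+50)&(h[...,1]>h[...,2]+50)
    P=cloud(f)[m]; P=P[~np.isnan(P[:,0])]
    print(n,P.min(0),P.max(0),"post",P[P[:,2]>25].mean(0),P[P[:,2]>40].mean(0))
f=dict(np.load("f_wrist3.npz")); s=dict(eef_pos=f["tp"],tcp_rot=f["tr"])
for k in("vertical_fov","cx","cy"): f[k]=float(f[k])
P=cloud(f,s);Z=P[...,2];m=(Z>60)&(Z<67)&(abs(P[...,0]-561)<25)&(abs(P[...,1]-123)<25)
print("post",cv2.minAreaRect(P[m][:,:2].astype(np.float32)))
```

```text
scene [328.7 162.1  -2.6] [489.7 324.7  44.5] post [380.8 246.1  37.3] [378.6 248.1  42.6]
side [358.6 156.9  -2.2] [492.5 267.7  43.9] post [376.7 252.2  40.9] [375.6 251.7  42.4]
post ((561.113525390625, 123.38092041015625), (15.323472023010254, 13.94191837310791), 13.928997039794922)
```

Emit:
servo_tool:
  rows:
    - [[-0.1,0.16,0],0,8.5]
    - [[0,0,0],0,1.0]
    - [[0,0,0],0,1.0]
    - [[0,0,0],0,1.0]
    - [[0,0,0],0,1.0]
  squeeze: 70

```text
clock: 2.88
eef_pos: [560.8, 123.6, 47.6]
tcp_rot: [3.142, -0.001, 0.251]
contact_force: [0.9, 0.0, -0.0]
opening: 0.451
```

Emit:
servo_tool:
  rows:
    - [[0,0,0],0,1.0]
    - [[0,0,0],0,1.0]
    - [[0,0,0],0,1.0]
    - [[0,0,0],0,1.0]
    - [[0,0,0],0,1.0]

```text
clock: 3.3
eef_pos: [560.6, 123.5, 47.0]
tcp_rot: [-3.142, 0.0, 0.251]
contact_force: [0.3, -0.3, -0.7]
opening: 0.117
```

Run:
```python
from h import *
s=r.sense(); f=grab("wrist","wrist4.png"); np.savez("f_wrist4.npz",**f,tp=s["eef_pos"],tr=s["tcp_rot"])
print(s["clock"],s["eef_pos"],s["tcp_rot"],s["opening"],s["contact_force"])
```

```text
3.3 [560.57560183 123.48611668  47.02322007] [-3.14158739e+00  1.04886022e-04  2.50806358e-01] 0.11672186591473853 [ 0.2859146  -0.33280903 -0.67338311]
```

View pics/wrist4.png

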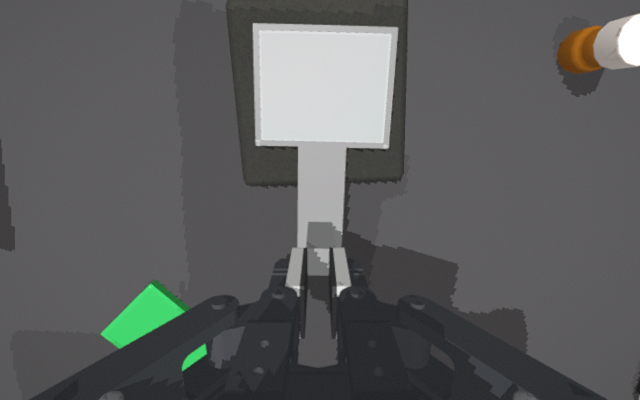

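Emit:
servo_tool:
  rows:
    - [[0,0,0],0,0]
    - [[0,0,0],0,0]
    - [[0,0,0],0,0]
  squeeze: 70

```text
clock: 3.6
eef_pos: [560.6, 123.5, 47.1]
tcp_rot: [-3.142, 0.0, 0.251]
contact_force: [0.7, -0.7, -0.1]
opening: -0.001
```

Run:
```python
from h import *
s=r.sense(); f=grab("wrist","wrist5.png"); np.savez("f_wrist5.npz",**f,tp=s["eef_pos"],tr=s["tcp_rot"])
a=f["frame"][190:390,220:420,::-1]; cv2.imwrite("pics/c5.png",cv2.resize(a,None,fx=3,fy=3))
P=cloud(f,s); np.set_printoptions(precision=1,suppress=True)
for v in range(215,345,8): print(v,[P[v,u].round(0).tolist() for u in(312,320,328)])
f=grab("side","side5.png"); p=proj(f,[[561,123,50]])[0].astype(int); print(p)
a=f["frame"][p[1]-60:p[1]+60,p[0]-80:p[0]+80,::-1]; cv2.imwrite("pics/s5.png",cv2.resize(a,None,fx=4,fy=4))
```

```text
215 [[571.0, 130.0, 26.0], [572.0, 126.0, 26.0], [573.0, 121.0, 25.0]]
223 [[567.0, 129.0, 27.0], [568.0, 125.0, 29.0], [569.0, 120.0, 27.0]]
231 [[567.0, 129.0, 40.0], [568.0, 125.0, 41.0], [569.0, 121.0, 41.0]]
239 [[567.0, 129.0, 52.0], [568.0, 125.0, 53.0], [569.0, 121.0, 52.0]]
247 [[568.0, 129.0, 64.0], [568.0, 125.0, 61.0], [569.0, 121.0, 61.0]]
255 [[570.0, 129.0, 78.0], [571.0, 126.0, 79.0], [572.0, 123.0, 79.0]]
263 [[570.0, 129.0, 86.0], [571.0, 126.0, 86.0], [572.0, 123.0, 86.0]]
271 [[571.0, 129.0, 93.0], [571.0, 126.0, 93.0], [572.0, 123.0, 92.0]]
279 [[570.0, 129.0, 98.0], [571.0, 126.0, 99.0], [572.0, 123.0, 100.0]]
287 [[571.0, 129.0, 105.0], [572.0, 126.0, 105.0], [572.0, 123.0, 105.0]]
295 [[567.0, 128.0, 104.0], [568.0, 125.0, 105.0], [573.0, 124.0, 112.0]]
303 [[567.0, 128.0, 109.0], [565.0, 124.0, 104.0], [573.0, 124.0, 117.0]]
311 [[567.0, 128.0, 113.0], [562.0, 124.0, 105.0], [573.0, 124.0, 122.0]]
319 [[564.0, 127.0, 114.0], [559.0, 123.0, 105.0], [573.0, 124.0, 125.0]]
327 [[560.0, 126.0, 112.0], [555.0, 122.0, 104.0], [571.0, 124.0, 125.0]]
335 [[558.0, 126.0, 113.0], [552.0, 121.0, 105.0], [561.0, 121.0, 116.0]]
343 [[555.0, 125.0, 113.0], [467.0, 98.0, -0.0], [558.0, 120.0, 116.0]]
[305 229]
```

View pics/c5.png

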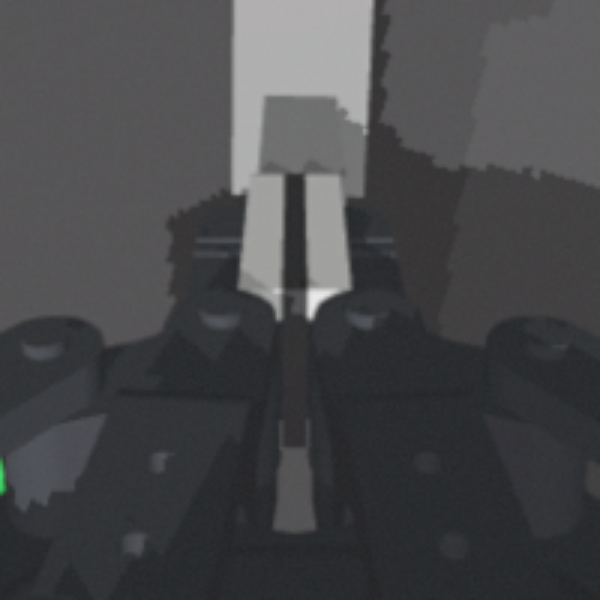

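View pics/s5.png

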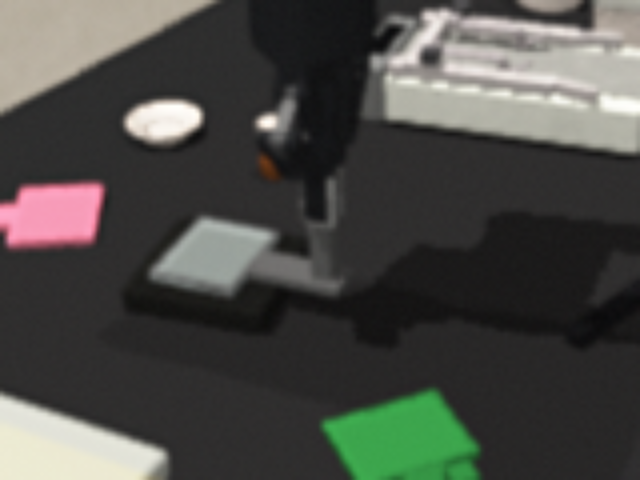

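Run:
```python
from h import *
np.set_printoptions(precision=1,suppress=True)
s=r.sense();print(s["eef_pos"])
for n in("scene","side"):
    f=grab(n); P=cloud(f); p=proj(f,[[561,123,64]])[0]; print(n,p)
    D=(abs(P[...,0]-561)<14)&(abs(P[...,1]-123)<40)
    for z in range(20,150,6):
        m=D&(abs(P[...,2]-z)<3)
        if m.sum(): q=P[m]; print(z,m.sum(),q[:,:2].min(0),q[:,:2].max(0),f["frame"][m].mean(0))
```

```text
[560.6 123.5  47.1]
scene [333.1 181.6]
20 11 [553.  104.9] [572.8 112.1] [90.3 89.9 90.5]
26 42 [550.1 102.6] [574.4 136.2] [113.1 113.3 113.2]
32 11 [559.9 113.3] [571.3 122.2] [ 99.9 100.2 100.1]
38 10 [559.9 113.5] [570.7 121.6] [95.1 95.2 95.7]
44 10 [559.  111.1] [571.7 122. ] [94.3 94.4 94.7]
50 13 [559.4 112.4] [571.7 122.1] [94.  94.1 94.3]
56 12 [559.2 113.2] [570.3 121.6] [94.3 94.5 94.6]
62 16 [557.7 112.5] [571.1 123.4] [93.9 93.9 94. ]
68 9 [552.5 114.5] [573.6 130.5] [117.2 117.3 117.2]
74 15 [553.1 107.2] [574.4 127. ] [109.  109.3 109.4]
80 18 [553.9 107. ] [573.6 128.9] [74.9 75.4 76.9]
86 23 [553.3 105.3] [573.9 126.6] [79.7 80.  81.6]
92 19 [553.9 106.2] [574.1 125.9] [82.3 82.4 83.9]
98 19 [553.9 106.6] [574.  125.3] [75.8 75.9 77.8]
104 4 [567.6 108.4] [574.1 131.3] [70.8 71.5 72.8]
110 2 [572.5 130.8] [572.9 131.5] [64. 64. 66.]
116 19 [559.4  86.8] [574.7 149.2] [53.8 54.4 56.2]
122 7 [562.8  85.5] [574.9 113.4] [44.9 45.7 48.1]
134 3 [571.8 109.6] [574.7 113.3] [47.  47.3 49.7]
140 4 [552.4 100.3] [574.4 143.4] [71.8 71.8 73.2]
146 8 [551.5  99.4] [574.5 143.
[... 463 characters left out ...]
.5] [567.5 131.3] [75.8 75.5 74. ]
74 13 [547.8 114.4] [561.1 138.6] [69.1 68.8 67.8]
80 21 [548.  115.2] [561.7 138.9] [42.2 42.2 42.1]
86 21 [547.6 114.7] [568.8 140. ] [48.8 49.  48.7]
92 22 [547.1 112.9] [569.1 139.4] [48.1 48.4 47.8]
98 17 [548.  119.8] [567.7 138.9] [38.6 38.8 38.8]
104 8 [547.4 114.6] [551.9 135.3] [52.1 51.6 51.2]
110 8 [548.6  92.8] [555.9 151.1] [29.5 28.9 29.4]
116 26 [547.4  89.8] [565.8 158.4] [24.1 24.2 25.1]
122 18 [547.   88.2] [559.6 161. ] [21.7 21.4 22.3]
128 8 [547.1  86.1] [557.  138.6] [23.9 24.6 25.6]
134 14 [547.4  86.4] [560.9 139.7] [24.3 24.7 25.9]
140 8 [547.3  83.5] [558.5 143.4] [21.6 22.  22.4]
146 5 [547.1 113.9] [553.3 147.6] [23.  23.  24.4]
```

Emit:
servo_tool:
  rows:
    - [[0,0,0.5],0,4.5]
    - [[0,0,0],0,4.5]
    - [[0,0,0],0,4.5]
    - [[0,0,0],0,4.5]
    - [[0,0,0],0,4.5]

```text
clock: 4.22
eef_pos: [560.6, 123.5, 52.1]
tcp_rot: [-3.142, -0.0, 0.251]
contact_force: [-0.5, -0.4, -0.2]
opening: 0.528
```

Run:
```python
from h import *
s=r.sense(); f=grab("wrist","wrist6.png"); np.savez("f_wrist6.npz",**f,tp=s["eef_pos"],tr=s["tcp_rot"])
print(s["clock"],s["eef_pos"],s["opening"])
a=f["frame"][190:390,220:420,::-1]; cv2.imwrite("pics/c6.png",cv2.resize(a,None,fx=3,fy=3))
P=cloud(f,s); np.set_printoptions(precision=1,suppress=True)
for v in range(240,300,6): print(v,[P[v,u].round(0).tolist() for u in(262,268,274,366,372)])
```

```text
4.2167 [560.60472261 123.49040079  52.11513907] 0.5283409806835538
240 [[535.0, 157.0, -0.0], [535.0, 153.0, -0.0], [536.0, 149.0, -1.0], [552.0, 88.0, -1.0], [553.0, 84.0, -0.0]]
246 [[530.0, 156.0, -0.0], [532.0, 152.0, 1.0], [532.0, 148.0, -0.0], [548.0, 87.0, 0.0], [549.0, 83.0, -0.0]]
252 [[565.0, 150.0, 81.0], [527.0, 151.0, 0.0], [528.0, 147.0, 1.0], [543.0, 85.0, -1.0], [577.0, 104.0, 80.0]]
258 [[565.0, 149.0, 87.0], [560.0, 147.0, 75.0], [524.0, 146.0, 1.0], [540.0, 84.0, 0.0], [577.0, 105.0, 87.0]]
264 [[565.0, 149.0, 91.0], [557.0, 147.0, 76.0], [519.0, 145.0, 0.0], [535.0, 83.0, -0.0], [574.0, 104.0, 87.0]]
270 [[563.0, 148.0, 92.0], [555.0, 146.0, 77.0], [515.0, 144.0, 1.0], [531.0, 81.0, 0.0], [573.0, 104.0, 89.0]]
276 [[561.0, 147.0, 93.0], [553.0, 146.0, 78.0], [510.0, 143.0, -0.0], [526.0, 80.0, -1.0], [570.0, 104.0, 90.0]]
282 [[558.0, 147.0, 93.0], [550.0, 145.0, 78.0], [505.0, 142.0, 0.0], [559.0, 101.0, 75.0], [568.0, 103.0, 91.0]]
288 [[556.0, 146.0, 94.0], [548.0, 144.0, 79.0], [501.0, 141.0, 1.0], [516.0, 77.0, -1.0], [565.0, 102.0, 90.0]]
294 [[554.0, 146.0, 94.0], [545.0, 144.0, 80.0], [494.0, 140.0, -2.0], [512.0, 76.0, -0.0], [563.0, 102.0, 91.0]]
```

View pics/c6.png

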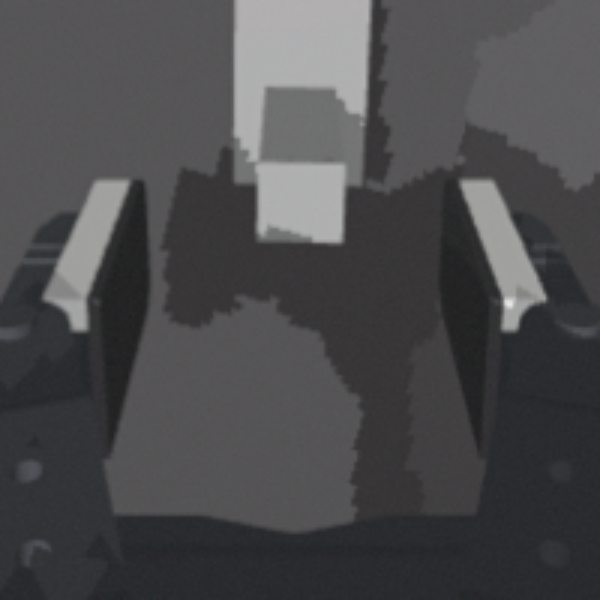

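Emit:
servo_tool:
  rows:
    - [[0,0,-2],0,4.5]
    - [[0,0,-1],0,4.5]
    - [[0,0,-0.5],0,4.5]
    - [[0,0,0],0,4.5]

```text
clock: 4.6
eef_pos: [559.4, 123.2, 15.7]
tcp_rot: [-3.141, 0.003, 0.251]
contact_force: [-0.3, 0.7, 0.5]
opening: 0.528
```

Run:
```python
from h import *
s=r.sense(); f=grab("wrist","wrist7.png")
print(s["clock"],s["eef_pos"],s["opening"],s["contact_force"])
g=grab("side"); p=proj(g,[[561,123,50]])[0].astype(int)
a=cv2.resize(f["frame"][190:350,240:400,::-1],(500,500)); b=cv2.resize(g["frame"][p[1]-30:p[1]+30,p[0]-18:p[0]+18,::-1],(300,500)); cv2.imwrite("pics/c7.png",np.hstack([a,b]))
```

```text
4.6 [559.39377165 123.23699035  15.67817078] 0.5278329088433105 [-0.31215792  0.65330849  0.45897257]
```

View pics/c7.png

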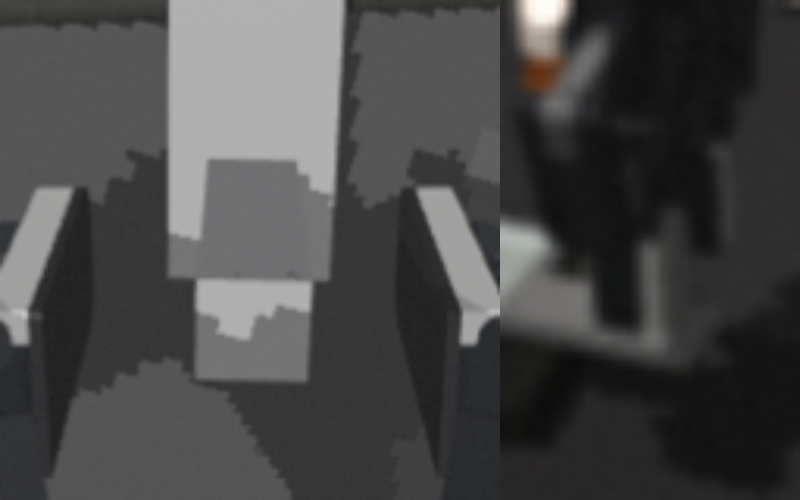

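Now the pads straddle the post (fingertips sit about 20 mm higher than the TCP reading would imply). Close.

Emit:
servo_tool:
  rows:
    - [[0,0,0],0,0.5]
    - [[0,0,0],0,0.5]
    - [[0,0,0],0,0.5]
    - [[0,0,0],0,0.5]
    - [[0,0,0],0,0.5]
  squeeze: 70

```text
clock: 5.12
eef_pos: [561.1, 123.6, 17.7]
tcp_rot: [-3.142, -0.001, 0.251]
contact_force: [-0.9, 0.9, 6.4]
opening: 0.147
```

Emit:
servo_tool:
  rows:
    - [[0,0,0],0,0.5]
    - [[0,0,0],0,0.5]

```text
clock: 5.28
eef_pos: [561.1, 123.6, 17.7]
tcp_rot: [3.142, -0.001, 0.251]
contact_force: [-1.0, -0.4, 6.3]
opening: 0.147
```

Run:
```python
from h import *
s=r.sense(); f=grab("wrist","wrist8.png")
print(s["clock"],s["eef_pos"],s["tcp_rot"],s["opening"],s["contact_force"])
g=grab("side"); p=proj(g,[[561,123,50]])[0].astype(int)
a=cv2.resize(f["frame"][190:350,240:400,::-1],(500,500)); b=cv2.resize(g["frame"][p[1]-30:p[1]+30,p[0]-18:p[0]+18,::-1],(300,500)); cv2.imwrite("pics/c8.png",np.hstack([a,b]))
```

```text
5.2833 [561.10854747 123.64429877  17.73163703] [ 3.14158580e+00 -1.09753121e-03  2.50819506e-01] 0.1466819599574366 [-0.96369001 -0.37737795  6.27601104]
```

View pics/c8.png

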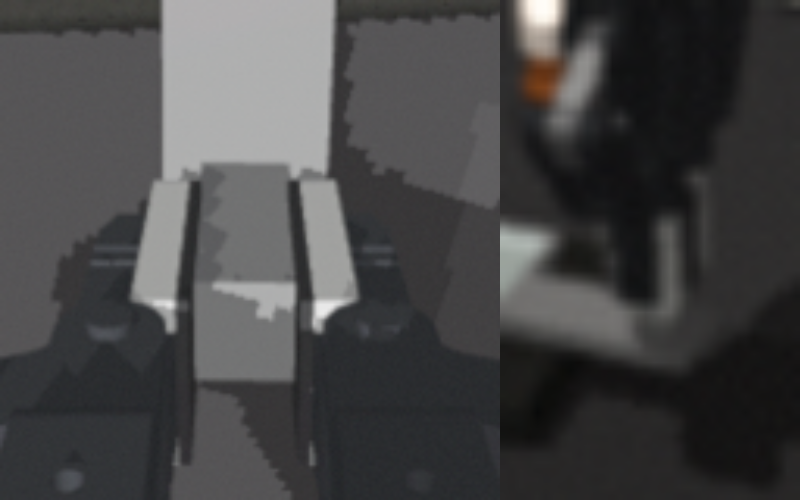

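Emit:
servo_tool:
  rows:
    - [[0,0,1],0,0.5]
    - [[0,0,2],0,0.5]
    - [[0,0,3],0,0.5]
    - [[0,0,2],0,0.5]
    - [[0,0,0],0,0.5]

```text
clock: 5.8
eef_pos: [563.2, 124.1, 101.6]
tcp_rot: [3.141, -0.006, 0.251]
contact_force: [1.6, 0.7, -0.6]
opening: 0.143
```

```bash
cat > pl.py <<'E'
# plate relative to tool: corners of glass top by contour on plane
from h import *
np.set_printoptions(precision=2,suppress=True)
def look(name):
    s=r.sense(); f=grab("wrist",name+".png"); np.savez("f_"+name+".npz",**f,tp=s["eef_pos"],tr=s["tcp_rot"])
    print(s["clock"],s["eef_pos"],s["tcp_rot"],s["opening"],s["contact_force"])
    return f,s
E
python3 - <<'E'
from pl import *
f,s=look("wrist9"); P=cloud(f,s)
yaw=s["tcp_rot"][2]; R=np.array([[np.cos(yaw),np.sin(yaw)],[-np.sin(yaw),np.cos(yaw)]])
Q=(P[...,:2]-s["eef_pos"][:2])@R.T; Zr=P[...,2]-s["eef_pos"][2]
for x in(25,35,45,55,65,75,85,95,105):
    for y in (0,-25,25):
        m=(abs(Q[...,0]-x)<3)&(abs(Q[...,1]-y)<4)&(Zr>-15)&(Zr<30)
        if m.sum(): print(x,y,np.median(Zr[m]).round(2),end=' | ')
    print()
for x in(60,70,80,90,100):
    m=(abs(Q[...,0]-x)<2)&(Zr>0)&(Zr<20); print(x,"ylim",np.percentile(Q[...,1][m],[.5,99.5]))
for y in(-25,-10,0,10,25):
    m=(abs(Q[...,1]-y)<2)&(Zr>-5)&(Zr<20); print(y,"xlim",np.percentile(Q[...,0][m],[.5,99.5]))
E
```

```text
5.8 [563.15 124.06 101.61] [ 3.14 -0.01  0.25] 0.14315365307351888 [ 1.61  0.73 -0.6 ]
25 0 7.96 | 
35 0 8.0 | 
45 0 8.06 | 
55 0 8.09 | 55 -25 8.06 | 55 25 8.03 | 
65 0 8.1 | 65 -25 8.07 | 65 25 8.13 | 
75 0 8.08 | 75 -25 8.0 | 75 25 8.08 | 
85 0 8.2 | 85 -25 8.08 | 85 25 8.04 | 
95 0 8.23 | 95 -25 8.17 | 95 25 8.11 | 
105 0 8.13 | 105 -25 8.26 | 105 25 8.22 | 
60 ylim [-36.03  34.89]
70 ylim [-36.39  34.77]
80 ylim [-36.64  34.49]
90 ylim [-36.75  34.4 ]
100 ylim [-36.67  34.36]
-25 xlim [ 49.74 109.32]
-10 xlim [  4.83 109.49]
0 xlim [  6.59 109.45]
10 xlim [  4.79 109.81]
25 xlim [ 50.61 110.36]
```

View pics/wrist9.png

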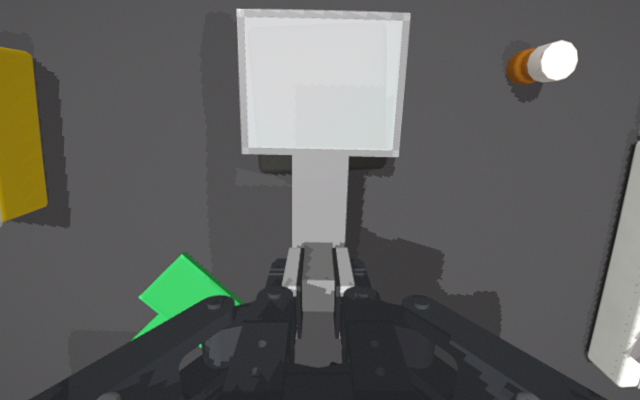

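Emit:
servo_tool:
  rows:
    - [[-0.7,-1.8,0],0.01,0.5]
    - [[-1.1,-2.9,0],0.01,0.5]
    - [[-1.1,-2.9,0],0.01,0.5]
    - [[-1.1,-2.9,0],0.01,0.5]
    - [[-1.1,-2.9,0],0,0.5]

```text
clock: 6.27
eef_pos: [507.9, -11.5, 96.1]
tcp_rot: [-3.141, 0.002, 0.292]
contact_force: [0.5, -0.9, -0.3]
opening: 0.148
```

Emit:
servo_tool:
  rows:
    - [[-1.1,-2.9,0],0,0.5]
    - [[-1.1,-2.9,0],0,0.5]
    - [[-1.1,-2.9,0],0,0.5]
    - [[-1.1,-2.9,0],0,0.5]
    - [[-1.1,-2.9,0],0,0.5]

```text
clock: 6.68
eef_pos: [452.9, -156.5, 96.2]
tcp_rot: [-3.141, 0.002, 0.291]
contact_force: [0.7, 0.8, -0.9]
opening: 0.149
```

Emit:
servo_tool:
  rows:
    - [[-1.1,-2.9,0],0,0.5]
    - [[-0.9,-2.6,0],0,0.5]
    - [[-0.5,-1.6,0],0,0.5]
    - [[0,0,0],0,0.5]
    - [[0,0,0],0,0.5]

```text
clock: 7.1
eef_pos: [428.6, -226.7, 96.3]
tcp_rot: [-3.14, 0.001, 0.289]
contact_force: [0.1, 0.6, -0.8]
opening: 0.149
```

```bash
cat >> pl.py <<'E'
def rel(name):
    f,s=look(name); P=cloud(f,s)
    yaw=s["tcp_rot"][2]; c,t=np.cos(yaw),np.sin(yaw); R=np.array([[c,t],[-t,c]])
    Q=(P[...,:2]-s["eef_pos"][:2])@R.T; Zr=P[...,2]-s["eef_pos"][2]; Z=P[...,2]
    return f,s,P,Q,Zr,Z
def plate(Q,Zr,zr=8.1,tol=3):
    yl=[];
    for x in range(58,104,4):
        m=(abs(Q[...,0]-x)<2)&(abs(Zr-zr)<tol)&(abs(Q[...,1])<42)
        if m.sum()>20: yl.append((x,*np.percentile(Q[...,1][m],[.5,99.5])))
    yl=np.array(yl); a=np.polyfit(yl[:,0],yl[:,1],1); b=np.polyfit(yl[:,0],yl[:,2],1)
    xl=[]
    for y in range(-30,31,6):
        m=(abs(Q[...,1]-y)<2)&(abs(Zr-zr)<tol)&(Q[...,0]>20)
        if m.sum()>20: xl.append(np.percentile(Q[...,0][m],99.5))
    print("plate y edges",a,b,"centre@80",(np.polyval(a,80)+np.polyval(b,80))/2,"yaw",(a[0]+b[0])/2,"lead",np.median(xl))
E
python3 - <<'E'
from pl import *
f,s,P,Q,Zr,Z=rel("wrist10"); plate(Q,Zr)
E
```

```text
7.1 [ 428.61 -226.65   96.28] [-3.14  0.    0.29] 0.14930120691198925 [ 0.1   0.56 -0.85]
plate y edges [ -0.02 -34.62] [-0.02 36.05] centre@80 -0.9216991477881891 yaw -0.020442127057543197 lead 109.5937467142499
```

View pics/wrist10.png

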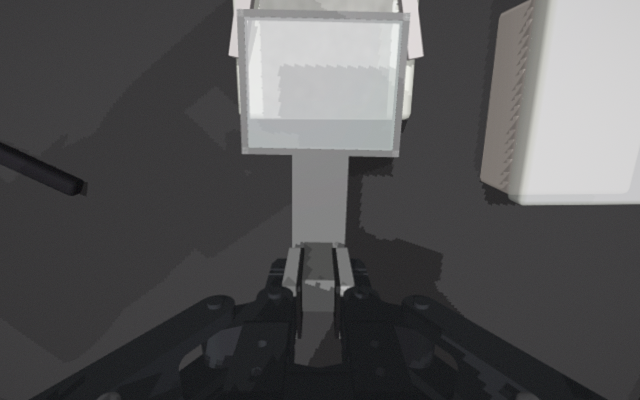

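```bash
cat > st.py <<'E'
from pl import *
def stage(f,s,P,Z):
    psi=np.radians(15.773);ex=np.array([np.cos(psi),np.sin(psi)]);ey=np.array([-ex[1],ex[0]]);c0=np.array([600.4,-179.5])
    X=(P[...,:2]-c0)@ex;Y=(P[...,:2]-c0)@ey
    for x in range(-115,-60,5):
        m=(abs(X-x)<2.5)&(abs(Z-45)<3)&(abs(Y)<65)
        w=(abs(X-x)<2.5)&(abs(Z-55)<3)&(abs(Y)<65)
        print(x,"deck",np.percentile(Y[m],[1,99]) if m.sum()>10 else 0,"wall L",np.percentile(Y[w&(Y>0)],[2,98]) if (w&(Y>0)).sum()>8 else 0,"wall R",np.percentile(Y[w&(Y<0)],[2,98]) if (w&(Y<0)).sum()>8 else 0)
    return X,Y
E
cat > go.py <<'E'
from st import *
import sys
f=dict(np.load("f_%s.npz"%sys.argv[1])); s=dict(eef_pos=f["tp"],tcp_rot=f["tr"])
for k in("vertical_fov","cx","cy"): f[k]=float(f[k])
P=cloud(f,s); X,Y=stage(f,s,P,P[...,2])
ZZ=P[...,2]; zt=s["eef_pos"][2]+8.1; m=abs(ZZ-zt)<2
m&=(X>-140)&(X<-50)&(abs(Y)<45)
for x in range(-118,-68,8):
    k=m&(abs(X-x)<2)
    if k.sum()>10: print("plate",x,np.percentile(Y[k],[.5,99.5]),np.percentile(Y[k],[.5,99.5]).mean())
E
echo "--- w1";python3 go.py wrist1;echo "--- w10"; python3 go.py wrist10
```

```text
--- w1
-115 deck [-28.6   49.94] wall L 0 wall R 0
-110 deck [-51.71  50.54] wall L 0 wall R 0
-105 deck [-51.8   50.14] wall L 0 wall R 0
-100 deck [-52.06  50.64] wall L 0 wall R 0
-95 deck [-52.53  50.34] wall L 0 wall R 0
-90 deck [-51.71  50.71] wall L 0 wall R 0
-85 deck [-50.68  50.16] wall L 0 wall R 0
-80 deck [-47.42  41.43] wall L [45.17 53.05] wall R [-53.71 -46.77]
-75 deck [-46.45  45.28] wall L [44.17 52.72] wall R [-53.79 -46.16]
-70 deck [-45.48  51.34] wall L [43.7  51.67] wall R [-53.29 -45.25]
-65 deck [-45.1   50.88] wall L [42.35 51.03] wall R [-52.24 -44.26]
--- w10
-115 deck 0 wall L 0 wall R 0
-110 deck [-54.06  51.42] wall L 0 wall R 0
-105 deck [-54.04  51.12] wall L 0 wall R 0
-100 deck [-54.07  51.57] wall L 0 wall R 0
-95 deck [-54.1   51.34] wall L 0 wall R 0
-90 deck [-53.98  51.61] wall L 0 wall R 0
-85 deck [-54.05  51.97] wall L 0 wall R 0
-80 deck [-54.44  52.25] wall L [48.68 53.45] wall R [-54.97 -47.57]
-75 deck 0 wall L [48.52 52.92] wall R [-54.76 -46.82]
-70 deck 0 wall L [48.3  51.99] wall R [-53.76 -46.54]
-65 deck 0 wall L [48.53 51.17] wall R [-52.92 -46.49]
plate -118 [-33.91  37.06] 1.5727145850777688
plate -110 [-34.    37.12] 1.5566742476575222
plate -102 [-34.14  37.02] 1.4435722507929256
plate -94 [-34.21  37.1 ] 1.4484168852693067
plate -86 [-34.26  36.98] 1.3587612197762198
plate -78 [-34.15  37.06] 1.455489771270578
plate -70 [-34.07  37.03] 1.48105363715079
```

Emit:
servo_tool:
  rows:
    - [[0.06,-0.23,-1],0,0.5]
    - [[0,0,-1.5],0,0.5]
    - [[0,0,-1.2],0,0.5]
    - [[0,0,-0.6],0,0.5]
    - [[0,0,0],0,0.5]

```text
clock: 7.57
eef_pos: [429.3, -227.4, 52.3]
tcp_rot: [-3.139, 0.002, 0.292]
contact_force: [0.0, 0.7, -0.8]
opening: 0.151
```

Emit:
servo_tool:
  rows:
    - [[0,0,-0.2],0,0.5]
    - [[0,0,0],0,0.5]

```text
clock: 7.73
eef_pos: [430.5, -228.5, 52.1]
tcp_rot: [3.142, -0.0, 0.291]
contact_force: [-0.8, 0.9, -1.3]
opening: 0.146
```

```bash
python3 - <<'E'
from pl import *
f,s,P,Q,Zr,Z=rel("wrist11")
E
python3 go.py wrist11
```

```text
7.7333 [ 430.5  -228.53   52.07] [ 3.14 -0.    0.29] 0.14635384278940258 [-0.83  0.88 -1.29]
-115 deck [-51.44  50.67] wall L 0 wall R 0
-110 deck [-53.71  50.91] wall L 0 wall R 0
-105 deck [-54.    51.09] wall L 0 wall R 0
-100 deck [-53.85  51.19] wall L 0 wall R 0
-95 deck [-53.79  51.38] wall L 0 wall R 0
-90 deck [-53.48  51.3 ] wall L 0 wall R 0
-85 deck [-53.39  51.72] wall L 0 wall R 0
-80 deck [-53.65  51.86] wall L [15.69 53.33] wall R [-55.12 -18.89]
-75 deck [-47.23  45.28] wall L [31.66 52.55] wall R [-54.96 -45.69]
-70 deck [-46.3   44.26] wall L [16.24 51.78] wall R [-54.03 -32.76]
-65 deck [-44.98  43.37] wall L [42.27 50.81] wall R [-52.76 -44.25]
plate -118 [-35.96  34.98] -0.4875854121163492
plate -110 [-36.17  34.87] -0.649470523705105
plate -102 [-36.25  35.09] -0.5782261472817467
plate -94 [-36.34  35.04] -0.6490347709364528
plate -86 [-36.23  34.96] -0.6340100786073393
plate -78 [-36.06  34.79] -0.6360053012533058
plate -70 [-36.17  34.99] -0.5901325082631779
```

View pics/wrist11.png

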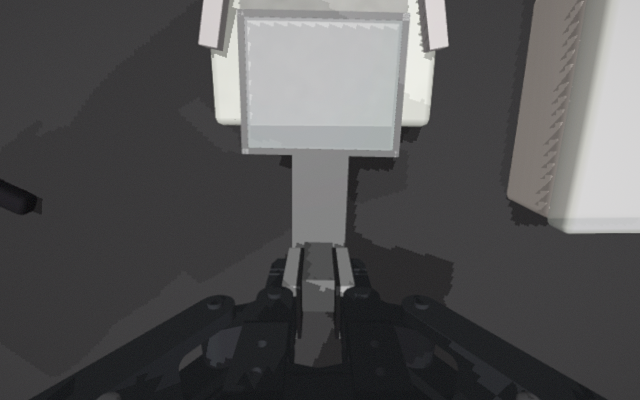

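Emit:
servo_tool:
  rows:
    - [[0,0,-0.5],0,0.5]
    - [[0,0,0],0,0.5]
    - [[0,0,0],0,0.5]

```text
clock: 8.03
eef_pos: [430.1, -228.8, 47.1]
tcp_rot: [-3.142, 0.0, 0.291]
contact_force: [0.0, -0.3, -0.7]
opening: 0.141
```

Emit:
servo_tool:
  rows:
    - [[0,0,-0.2],0,0.5]
    - [[0,0,0],0,0.5]
    - [[0,0,0],0,0.5]

```text
clock: 8.28
eef_pos: [430.1, -228.8, 45.1]
tcp_rot: [-3.142, 0.0, 0.291]
contact_force: [0.2, 0.1, -0.8]
opening: 0.147
```

Emit:
servo_tool:
  rows:
    - [[0,0,-0.1],0,0.5]
    - [[0,0,0],0,0.5]
    - [[0,0,0],0,0.5]

```text
clock: 8.53
eef_pos: [430.2, -228.8, 44.1]
tcp_rot: [-3.142, -0.0, 0.291]
contact_force: [0.1, -0.0, -0.2]
opening: 0.148
```

Emit:
servo_tool:
  rows:
    - [[0,0,-0.1],0,0.5]
    - [[0,0,0],0,0.5]
    - [[0,0,0],0,0.5]

```text
clock: 8.78
eef_pos: [430.2, -228.8, 43.1]
tcp_rot: [3.142, -0.0, 0.291]
contact_force: [0.5, -0.4, -1.1]
opening: 0.148
```

Emit:
servo_tool:
  rows:
    - [[0,0,-0.05],0,0.5]
    - [[0,0,0],0,0.5]
    - [[0,0,0],0,0.5]

```text
clock: 9.03
eef_pos: [430.3, -228.8, 42.7]
tcp_rot: [3.141, -0.0, 0.291]
contact_force: [-0.3, 1.0, 2.2]
opening: 0.147
```

Emit:
servo_tool:
  rows:
    - [[0.385,0.109,0.02],0,0.5]
    - [[0.385,0.109,0],0,0.5]
    - [[0.385,0.109,0],0,0.5]
    - [[0.385,0.109,0],0,0.5]
    - [[0,0,0],0,0.5]

```text
clock: 9.45
eef_pos: [446.7, -224.4, 42.8]
tcp_rot: [3.141, -0.001, 0.291]
contact_force: [0.2, -0.7, -0.0]
opening: 0.148
```

Emit:
servo_tool:
  rows:
    - [[0,0,0],0,0.5]

```text
clock: 9.53
eef_pos: [446.1, -224.4, 42.8]
tcp_rot: [3.141, -0.0, 0.291]
contact_force: [0.3, -0.2, 1.7]
opening: 0.147
```

```bash
python3 - <<'E'
from pl import *
f,s,P,Q,Zr,Z=rel("wrist12")
E
sed 's/range(-115,-60,5)/range(-70,-5,5)/;' st.py > st2.py; sed 's/from st import/from st2 import/;s/(X>-140)&(X<-50)/(X>-125)\&(X<-30)/;s/range(-118,-68,8)/range(-104,-50,6)/' go.py > go2.py; python3 go2.py wrist12
```

```text
9.5333 [ 446.13 -224.39   42.79] [ 3.14 -0.    0.29] 0.1465438066513333 [ 0.25 -0.19  1.75]
-70 deck [-46.12  44.11] wall L [ 9.55 52.03] wall R [-53.75  -3.92]
-65 deck [-45.14  43.29] wall L [ 3.32 50.51] wall R [-52.86  -6.8 ]
-60 deck [-44.23  42.43] wall L [ 7.09 49.56] wall R [-51.7   -3.48]
-55 deck [-42.99  41.3 ] wall L [ 7.35 48.83] wall R [-50.69  -4.18]
-50 deck [-41.87  40.36] wall L [ 5.41 48.01] wall R [-49.83  -6.24]
-45 deck [-40.91  39.4 ] wall L 0 wall R [-49.11 -40.82]
-40 deck 0 wall L 0 wall R 0
-35 deck 0 wall L 0 wall R 0
-30 deck 0 wall L 0 wall R 0
-25 deck 0 wall L 0 wall R 0
-20 deck 0 wall L 0 wall R 0
-15 deck 0 wall L 0 wall R 0
-10 deck 0 wall L 0 wall R 0
plate -104 [-36.35  35.07] -0.6401030909330672
plate -98 [-36.37  34.66] -0.8556153879150656
plate -92 [-36.45  34.46] -0.9948052364206106
plate -86 [-36.49  34.65] -0.9237127732806982
plate -80 [-36.61  34.63] -0.9871742128490872
plate -74 [-36.61  44.6 ] 3.996569710961616
plate -68 [-36.93  43.54] 3.302088803536389
plate -62 [-44.22  42.51] -0.850239141559161
plate -56 [-42.91  41.34] -0.783567156757293
```

View pics/wrist12.png

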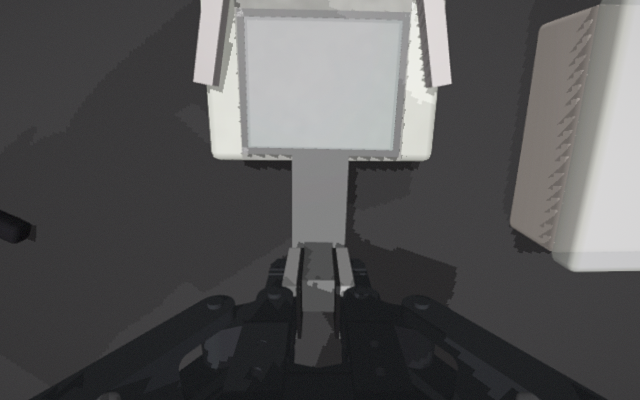

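Emit:
servo_tool:
  rows:
    - [[0.385,0.109,0],0.005,0.5]
    - [[0.385,0.109,0],0.005,0.5]
    - [[0.385,0.109,0],0,0.5]
    - [[0.385,0.109,0],0,0.5]
    - [[0,0,0],0,0.5]

```text
clock: 10.0
eef_pos: [462.0, -220.0, 42.8]
tcp_rot: [3.141, -0.001, 0.301]
contact_force: [-0.4, -0.3, 1.4]
opening: 0.147
```

Emit:
servo_tool:
  rows:
    - [[0.19,0.055,0],0,0.5]
    - [[0.19,0.055,0],0,0.5]
    - [[0.19,0.055,0],0,0.5]
    - [[0,0,0],0,0.5]

```text
clock: 10.33
eef_pos: [467.1, -218.4, 42.8]
tcp_rot: [3.141, -0.0, 0.301]
contact_force: [1.4, 0.4, 2.2]
opening: 0.148
```

Run:
```python
from pl import *
f,s,P,Q,Zr,Z=rel("wrist13")
sc=grab("scene"); p=proj(sc,[[600,-180,50]])[0].astype(int); a=sc["frame"][p[1]-50:p[1]+50,p[0]-75:p[0]+75,::-1]; cv2.imwrite("pics/s13.png",cv2.resize(a,None,fx=5,fy=5,interpolation=cv2.INTER_CUBIC))
```

```text
10.3333 [ 467.14 -218.39   42.83] [ 3.14 -0.    0.3 ] 0.14785158119358632 [1.41 0.42 2.22]
```

View pics/wrist13.png

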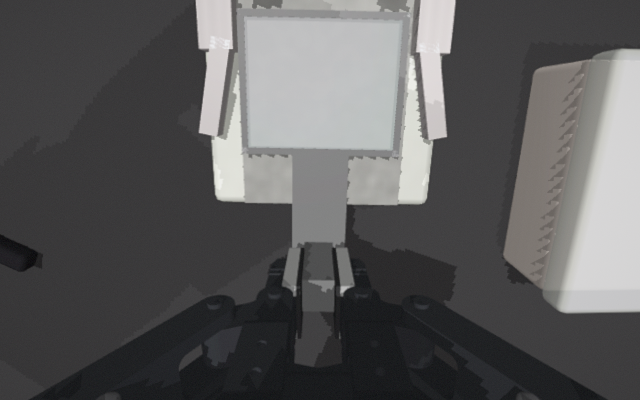

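View pics/s13.png

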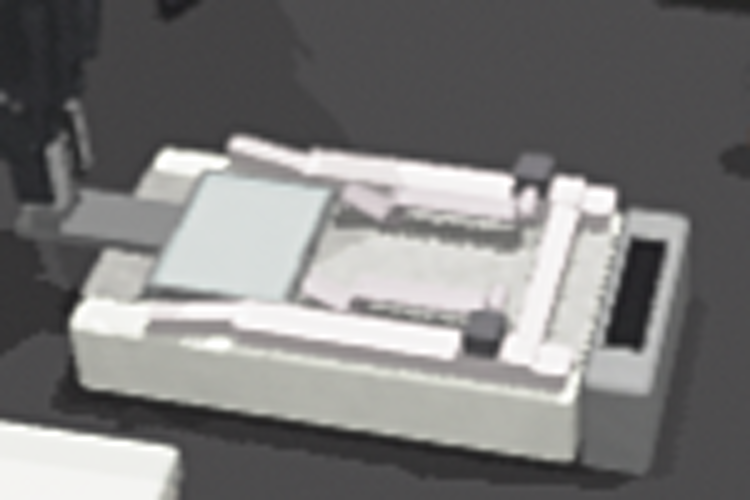

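```bash
cat > gap.py <<'E'
from pl import *
import sys
f=dict(np.load("f_%s.npz"%sys.argv[1])); s=dict(eef_pos=f["tp"],tcp_rot=f["tr"])
for k in("vertical_fov","cx","cy"): f[k]=float(f[k])
P=cloud(f,s); Z=P[...,2]
psi=np.radians(15.773);ex=np.array([np.cos(psi),np.sin(psi)]);ey=np.array([-ex[1],ex[0]]);c0=np.array([600.4,-179.5])
X=(P[...,:2]-c0)@ex;Y=(P[...,:2]-c0)@ey
print("tcp X",(s["eef_pos"][:2]-c0)@ex)
x0=float(sys.argv[2])
for x in np.arange(x0,x0+64,6):
    w=(abs(X-x)<2.5)&(Z>53)&(Z<58); g=(abs(X-x)<2.5)&(Z>49.5)&(Z<52.3)&(abs(Y)<39)
    L=np.percentile(Y[w&(Y>20)],1) if (w&(Y>20)).sum()>5 else np.nan; Rr=np.percentile(Y[w&(Y<-20)],99) if (w&(Y<-20)).sum()>5 else np.nan
    gg=np.percentile(Y[g],[1,99]) if g.sum()>10 else (np.nan,np.nan)
    print(x,"wall mid",(L+Rr)/2,"w",L-Rr,"plate",gg,np.mean(gg))
E
python3 gap.py wrist13 -86; python3 -c "
import cv2;a=cv2.imread('pics/wrist13.png')[0:150,180:470];cv2.imwrite('pics/c13.png',cv2.resize(a,None,fx=2.7,fy=2.7,interpolation=cv2.INTER_CUBIC))"
```

```text
tcp X -138.81311975804857
-86.0 wall mid nan w nan plate [-35.33  35.48] 0.07196316102145417
-80.0 wall mid -1.1215606330088654 w 92.62416791951279 plate [-35.34  34.98] -0.1785340458091973
-74.0 wall mid -1.1367994923433393 w 90.12780949350528 plate [-35.46  35.  ] -0.22951754612792996
-68.0 wall mid -1.1324530600178555 w 88.02523396336173 plate [-35.31  35.02] -0.14789370347617492
-62.0 wall mid -1.0840082894000105 w 85.46178040909608 plate [-35.49  35.07] -0.2127010531771525
-56.0 wall mid -1.1062619124141015 w 82.99386617667093 plate [-35.31  35.19] -0.058501135510219626
-50.0 wall mid -0.7293047979106717 w 80.42377270973357 plate [-35.33  35.14] -0.09464276892660806
-44.0 wall mid -0.6031985947191245 w 75.74944286692894 plate [-35.86  36.01] 0.07711940510489157
-38.0 wall mid -0.5075458365449812 w 75.65084718881252 plate [-35.92  37.09] 0.5846080909983584
-32.0 wall mid -0.5492447208759437 w 75.80649378594299 plate [-36.76  36.12] -0.3204536978912742
-26.0 wall mid -0.4151140150594337 w 75.92714867486629 plate [-38.79  37.89] -0.450301153130777
```

View pics/c13.png

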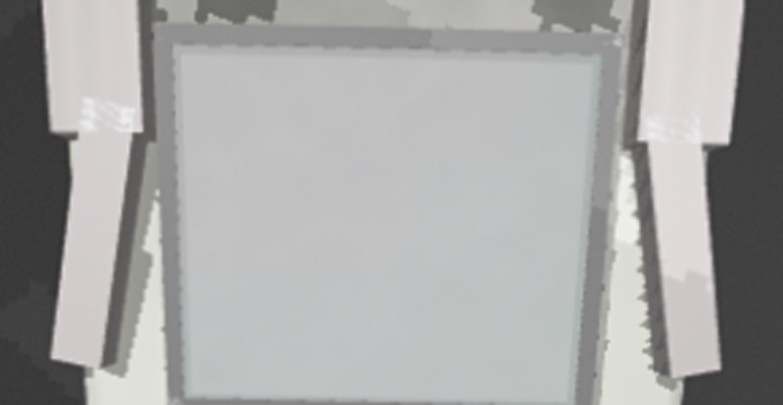

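Emit:
servo_tool:
  rows:
    - [[0.205,0.005,0],0,0.5]
    - [[0.19,0.055,0],0,0.5]
    - [[0.19,0.055,0],0,0.5]
    - [[0,0,0],0,0.5]

```text
clock: 10.77
eef_pos: [473.0, -217.3, 42.8]
tcp_rot: [3.141, -0.0, 0.301]
contact_force: [0.6, -0.1, 4.1]
opening: 0.152
```

Emit:
servo_tool:
  rows:
    - [[0.19,0.055,0],0,0.5]
    - [[0.19,0.055,0],0,0.5]
    - [[0,0,0],0,0.5]

```text
clock: 11.02
eef_pos: [476.7, -216.1, 42.8]
tcp_rot: [3.141, -0.0, 0.301]
contact_force: [0.4, 0.4, 3.5]
opening: 0.15
```

Emit:
servo_tool:
  rows:
    - [[0.19,0.055,0],0,0.5]
    - [[0.19,0.055,0],0,0.5]
    - [[0,0,0],0,0.5]

```text
clock: 11.27
eef_pos: [480.5, -215.1, 42.8]
tcp_rot: [3.141, -0.0, 0.301]
contact_force: [-0.4, 0.2, 4.2]
opening: 0.149
```

Emit:
servo_tool:
  rows:
    - [[0.19,0.055,0.02],0,0.5]
    - [[0.19,0.055,0],0,0.5]
    - [[0,0,0],0,0.5]

```text
clock: 11.52
eef_pos: [484.3, -213.9, 42.9]
tcp_rot: [-3.142, -0.0, 0.301]
contact_force: [-0.1, 0.2, 1.2]
opening: 0.148
```

Emit:
servo_tool:
  rows:
    - [[0.19,0.055,0],0,0.5]
    - [[0.19,0.055,0],0,0.5]
    - [[0,0,0],0,0.5]

```text
clock: 11.77
eef_pos: [487.6, -212.7, 42.9]
tcp_rot: [-3.141, 0.001, 0.301]
contact_force: [-2.5, 0.4, 3.6]
opening: 0.144
```

Emit:
servo_tool:
  rows:
    - [[0.19,0.055,0],0,0.5]
    - [[0.19,0.055,0],0,0.5]
    - [[0,0,0],0,0.5]

```text
clock: 12.02
eef_pos: [491.2, -211.6, 42.9]
tcp_rot: [-3.141, 0.001, 0.301]
contact_force: [-3.4, -0.2, 4.5]
opening: 0.149
```

Emit:
servo_tool:
  rows:
    - [[0.19,0.055,0],0,0.5]
    - [[0.19,0.055,0],0,0.5]
    - [[0,0,0],0,0.5]

```text
clock: 12.27
eef_pos: [495.6, -210.6, 42.9]
tcp_rot: [3.142, -0.0, 0.301]
contact_force: [-1.1, 0.2, 2.5]
opening: 0.152
```

```bash
python3 - <<'E'
from pl import *
f,s,P,Q,Zr,Z=rel("wrist14")
sc=grab("scene"); p=proj(sc,[[600,-180,50]])[0].astype(int); a=sc["frame"][p[1]-50:p[1]+50,p[0]-75:p[0]+75,::-1]; cv2.imwrite("pics/s14.png",cv2.resize(a,None,fx=5,fy=5,interpolation=cv2.INTER_CUBIC))
E
python3 gap.py wrist14 -66
```

```text
12.2667 [ 495.65 -210.6    42.87] [ 3.14 -0.    0.3 ] 0.15196137579371816 [-1.06  0.2   2.46]
tcp X -109.26190336190636
-66.0 wall mid -1.0792841569874518 w 86.88603586017697 plate [-13.21  12.36] -0.42887391706915423
-60.0 wall mid -1.1001834781739852 w 84.57245268125189 plate [-34.86  34.75] -0.053450449801093924
-54.0 wall mid -0.9415366519648174 w 81.9786295478638 plate [-35.67  35.2 ] -0.23292796895331236
-48.0 wall mid -1.0502949730244957 w 79.77573981918442 plate [-35.57  34.79] -0.3912355631944031
-42.0 wall mid -0.8720672011578827 w 75.70515059853548 plate [-36.39  36.91] 0.25777226991256796
-36.0 wall mid -0.7140070504447067 w 75.60873733210636 plate [-36.25  35.39] -0.4313469733166926
-30.0 wall mid -0.6229909572614503 w 75.52918843554247 plate [-37.59  35.41] -1.0872548246344067
-24.0 wall mid -0.6499289419586489 w 75.87526409889726 plate [-37.59  35.48] -1.0516065762370488
-18.0 wall mid -0.5090265130111504 w 75.95331008690525 plate [-38.54  37.39] -0.5735543625545283
-12.0 wall mid -0.8499848699079724 w 43.08307020760046 plate [-38.17  37.45] -0.3590965836320166
-6.0 wall mid -0.4343433264460561 w 42.109064692580816 plate [-38.16  37.46] -0.35117414966858007
```

View pics/s14.png

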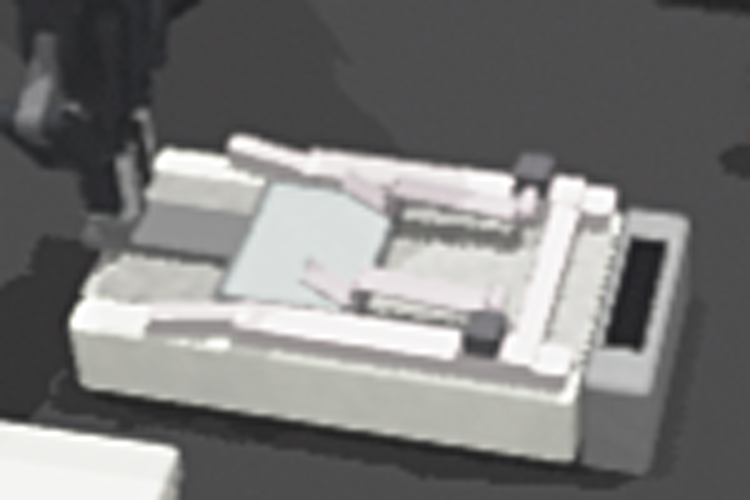

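Emit:
servo_tool:
  rows:
    - [[0.29,0.082,0],0,0.5]
    - [[0.29,0.082,0],0,0.5]
    - [[0.29,0.082,0],0,0.5]
    - [[0.29,0.082,0],0,0.5]
    - [[0,0,0],0,0.5]

```text
clock: 12.78
eef_pos: [507.9, -207.3, 43.0]
tcp_rot: [3.141, -0.001, 0.301]
contact_force: [1.6, 0.1, -2.0]
opening: 0.147
```

Emit:
servo_tool:
  rows:
    - [[0.29,0.082,0],0,0.5]
    - [[0.29,0.082,0],0,0.5]
    - [[0.29,0.082,0],0,0.5]
    - [[0.29,0.082,0],0,0.5]
    - [[0,0,0],0,0.5]

```text
clock: 13.2
eef_pos: [519.4, -204.0, 43.0]
tcp_rot: [3.141, -0.001, 0.301]
contact_force: [0.7, 0.5, -0.7]
opening: 0.148
```

Emit:
servo_tool:
  rows:
    - [[0.29,0.082,0],0,0.5]
    - [[0.29,0.082,0],0,0.5]
    - [[0.29,0.082,0],0,0.5]
    - [[0.29,0.082,0],0,0.5]
    - [[0,0,0],0,0.5]

```text
clock: 13.62
eef_pos: [531.0, -200.7, 43.0]
tcp_rot: [3.141, -0.001, 0.301]
contact_force: [1.3, 0.9, -2.2]
opening: 0.149
```

Emit:
servo_tool:
  rows:
    - [[0.29,0.082,0],0,0.5]
    - [[0.29,0.082,0],0,0.5]
    - [[0.29,0.082,0],0,0.5]
    - [[0.29,0.082,0],0,0.5]
    - [[0,0,0],0,0.5]

```text
clock: 14.03
eef_pos: [542.6, -197.4, 43.0]
tcp_rot: [3.141, -0.001, 0.301]
contact_force: [1.5, 1.1, -2.7]
opening: 0.148
```

```bash
python3 - <<'E'
from pl import *
f,s,P,Q,Zr,Z=rel("wrist15")
sc=grab("scene"); p=proj(sc,[[600,-180,50]])[0].astype(int); a=sc["frame"][p[1]-50:p[1]+50,p[0]-75:p[0]+75,::-1]; cv2.imwrite("pics/s15.png",cv2.resize(a,None,fx=5,fy=5,interpolation=cv2.INTER_CUBIC))
E
python3 gap.py wrist15 -26
```

```text
14.0333 [ 542.62 -197.43   43.01] [ 3.14 -0.    0.3 ] 0.14835043187364788 [ 1.49  1.14 -2.67]
tcp X -60.47496306369636
-26.0 wall mid -0.44643833258360033 w 76.0274969424378 plate [-38.61  37.66] -0.47305754039084036
-20.0 wall mid -0.38693725985724114 w 76.05996878303309 plate [-38.49  37.84] -0.3272988064345128
-14.0 wall mid -4.669026581595606 w 66.85430382937147 plate [-38.46  37.8 ] -0.3282187674480994
-8.0 wall mid -0.2375635489065271 w 42.10716272159591 plate [-38.3   37.32] -0.49000533949065783
-2.0 wall mid -0.2011020776079384 w 42.01151783034906 plate [-38.34  37.4 ] -0.4715789556496759
4.0 wall mid -0.3663261645076794 w 75.46814292008241 plate [-38.22  37.48] -0.37272846832005513
10.0 wall mid -0.3717253308658499 w 75.69798517711841 plate [-38.17  37.54] -0.31653275006303616
16.0 wall mid -0.17362474013180673 w 75.74636216450939 plate [-38.07  37.76] -0.15883423364838478
22.0 wall mid -0.1648336832652788 w 75.84278497947511 plate [-38.22  37.76] -0.2283641306732953
28.0 wall mid -0.16869899757724127 w 75.82802310409065 plate [-38.18  37.78] -0.20128510028603586
34.0 wall mid 0.10631040691168181 w 75.65781619552224 plate [-37.94  38.01] 0.03743974921626858
```

View pics/s15.png

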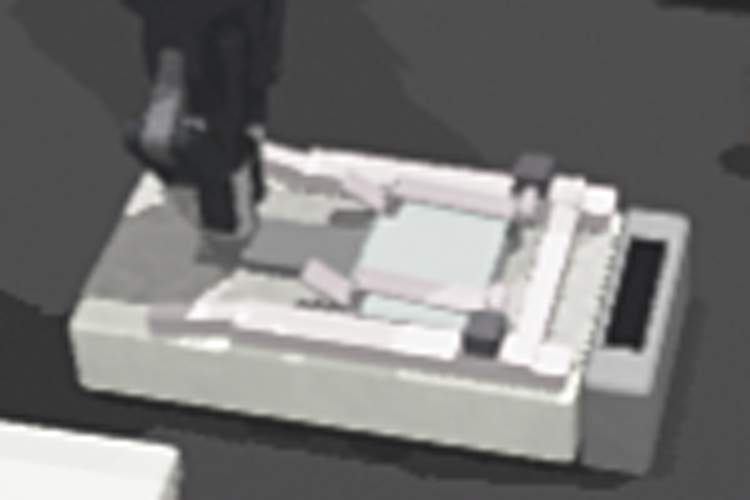

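View pics/wrist15.png

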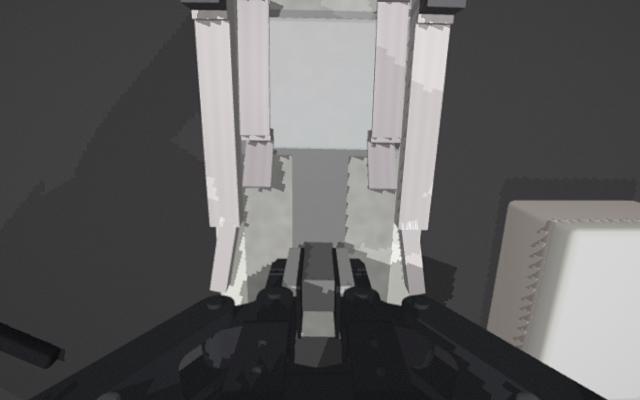

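Emit:
servo_tool:
  rows:
    - [[0.19,0.055,-0.015],0,0.5]
    - [[0.19,0.055,0],0,0.5]
    - [[0.19,0.055,0],0,0.5]
    - [[0,0,0],0,0.5]

```text
clock: 14.47
eef_pos: [547.9, -195.9, 42.9]
tcp_rot: [3.141, -0.0, 0.301]
contact_force: [-0.4, -0.3, 0.2]
opening: 0.148
```

Emit:
servo_tool:
  rows:
    - [[0.19,0.055,0],0,0.5]
    - [[0.1,0.027,0],0,0.5]
    - [[0,0,0],0,0.5]

```text
clock: 14.72
eef_pos: [550.7, -195.0, 42.9]
tcp_rot: [3.141, -0.0, 0.301]
contact_force: [-1.0, 0.8, -0.4]
opening: 0.148
```

Emit:
servo_tool:
  rows:
    - [[0.1,0.027,0],0,0.5]
    - [[0,0,0],0,0.5]

```text
clock: 14.88
eef_pos: [551.7, -194.8, 42.9]
tcp_rot: [3.141, -0.0, 0.301]
contact_force: [0.0, -0.5, 0.6]
opening: 0.152
```

Emit:
servo_tool:
  rows:
    - [[0.1,0.027,0],0,0.5]
    - [[0,0,0],0,0.5]

```text
clock: 15.05
eef_pos: [552.9, -194.5, 42.9]
tcp_rot: [3.141, -0.001, 0.301]
contact_force: [0.4, 0.5, -0.3]
opening: 0.147
```

Emit:
servo_tool:
  rows:
    - [[0.1,0.027,0],0,0.5]
    - [[0,0,0],0,0.5]

```text
clock: 15.22
eef_pos: [553.9, -194.3, 42.9]
tcp_rot: [3.141, -0.001, 0.301]
contact_force: [2.0, 1.4, -0.8]
opening: 0.147
```

Emit:
servo_tool:
  rows:
    - [[0.07,0.02,0],0,0.5]
    - [[0,0,0],0,0.5]

```text
clock: 15.38
eef_pos: [554.8, -194.1, 42.9]
tcp_rot: [3.141, -0.001, 0.301]
contact_force: [2.5, 0.5, -1.2]
opening: 0.147
```

Emit:
servo_tool:
  rows:
    - [[0.07,0.02,0],0,0.5]
    - [[0,0,0],0,0.5]

```text
clock: 15.55
eef_pos: [555.0, -193.9, 42.9]
tcp_rot: [3.141, -0.0, 0.301]
contact_force: [1.2, 0.1, -1.1]
opening: 0.145
```

Emit:
servo_tool:
  rows:
    - [[0.07,0.02,0],0,0.5]
    - [[0,0,0],0,0.5]

```text
clock: 15.72
eef_pos: [555.3, -193.7, 42.9]
tcp_rot: [-3.142, 0.0, 0.301]
contact_force: [-0.2, -0.8, 1.7]
opening: 0.145
```

Emit:
servo_tool:
  rows:
    - [[0.06,0.016,0],0,0.5]
    - [[0,0,0],0,0.5]

```text
clock: 15.88
eef_pos: [556.0, -193.5, 42.9]
tcp_rot: [-3.142, 0.0, 0.301]
contact_force: [-0.4, 0.5, 2.0]
opening: 0.145
```

```bash
cat > lk.py <<'E'
from pl import *
import sys
n=sys.argv[1]
f,s,P,Q,Zr,Z=rel("wrist"+n)
sc=grab("scene"); p=proj(sc,[[600,-180,50]])[0].astype(int); a=sc["frame"][p[1]-40:p[1]+40,p[0]-70:p[0]+60,::-1]
b=f["frame"][0:260,170:470,::-1]
cv2.imwrite("pics/s%s.png"%n,np.hstack([cv2.resize(b,(390,338),interpolation=cv2.INTER_CUBIC),cv2.resize(a,(400,338),interpolation=cv2.INTER_CUBIC)]))
psi=np.radians(15.773);ex=np.array([np.cos(psi),np.sin(psi)]);ey=np.array([-ex[1],ex[0]]);c0=np.array([600.4,-179.5])
X=(P[...,:2]-c0)@ex;Y=(P[...,:2]-c0)@ey
print("tcpX",(s["eef_pos"][:2]-c0)@ex)
for sg in(1,-1):
    k=(abs(Y-sg*27)<4)&(Z>47)
    print([(x,np.median(Z[k&(abs(X-x)<2)]).round(1)) for x in range(-30,40,4) if (k&(abs(X-x)<2)).sum()>3])
g=(abs(Y)<15)&(abs(Z-51)<1.6)&(X>0)
print("glass rear/lead", [np.percentile(X[(abs(Y-y)<2)&(abs(Z-51)<1.6)&(X>0)],[0.5,99.5]).round(1) if ((abs(Y-y)<2)&(abs(Z-51)<1.6)&(X>0)).sum()>5 else 0 for y in(-16,-8,0,8,16)])
st=(Z>54)&(Z<59)&(abs(Y)<14)&(X>50); print("stop",np.percentile(X[st],[2,98]) if st.sum()>5 else 0)
E
python3 lk.py 16
```

```text
15.8833 [ 555.98 -193.54   42.89] [-3.14  0.    0.3 ] 0.14493846078476186 [-0.37  0.45  2.02]
tcpX -46.569262302523754
[(-22, np.float64(58.3)), (-18, np.float64(56.8)), (-14, np.float64(54.6)), (-10, np.float64(52.4)), (-6, np.float64(50.4)), (-2, np.float64(59.4)), (2, np.float64(60.7)), (6, np.float64(60.7)), (10, np.float64(60.7)), (14, np.float64(60.6)), (18, np.float64(60.8)), (22, np.float64(60.6)), (26, np.float64(60.7)), (30, np.float64(60.7)), (34, np.float64(60.6)), (38, np.float64(60.7))]
[(-30, np.float64(113.9)), (-22, np.float64(58.5)), (-18, np.float64(57.0)), (-14, np.float64(54.8)), (-10, np.float64(52.8)), (-6, np.float64(50.6)), (-2, np.float64(58.8)), (2, np.float64(60.7)), (6, np.float64(60.7)), (10, np.float64(60.7)), (14, np.float64(60.8)), (18, np.float64(60.7)), (22, np.float64(60.7)), (26, np.float64(60.6)), (30, np.float64(60.6)), (34, np.float64(60.5)), (38, np.float64(60.6))]
glass rear/lead [array([ 4.1, 64.7]), array([ 0.5, 64.6]), array([ 0.4, 64.5]), array([ 0.5, 64.4]), array([ 3.8, 64.4])]
stop [64.12 66.05]
```

View pics/s16.png

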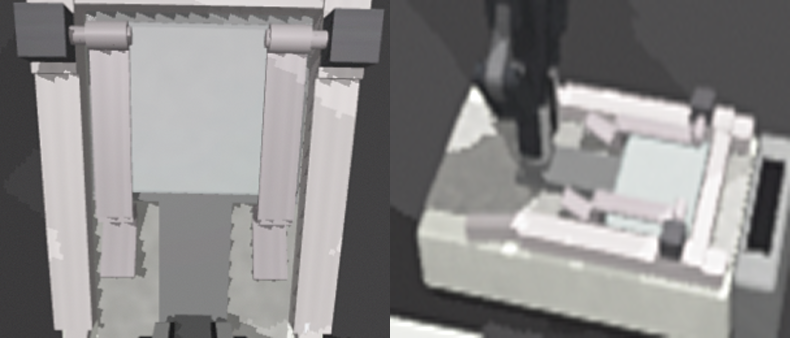

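Emit:
servo_tool:
  rows:
    - [[0.05,0.014,0],0,0.5]
    - [[0,0,0],0,0.5]

```text
clock: 16.15
eef_pos: [556.5, -193.4, 42.9]
tcp_rot: [-3.142, 0.0, 0.301]
contact_force: [0.1, -0.4, 2.5]
opening: 0.143
```

Emit:
servo_tool:
  rows:
    - [[0.04,0.011,0],0,0.5]
    - [[0,0,0],0,0.5]

```text
clock: 16.32
eef_pos: [556.7, -193.3, 42.8]
tcp_rot: [-3.141, 0.001, 0.301]
contact_force: [-3.3, -1.2, 5.0]
opening: 0.143
```

Emit:
servo_tool:
  rows:
    - [[0.03,0.008,0.01],0,0.5]
    - [[0,0,0],0,0.5]

```text
clock: 16.48
eef_pos: [556.7, -193.3, 42.9]
tcp_rot: [-3.141, 0.001, 0.301]
contact_force: [-4.3, -2.0, 5.0]
opening: 0.147
```

Emit:
servo_tool:
  rows:
    - [[0,0,0],0,0.5]
    - [[0,0,0],0,0.5]

```text
clock: 16.65
eef_pos: [556.7, -193.3, 42.9]
tcp_rot: [-3.141, 0.001, 0.301]
contact_force: [-4.9, -2.1, 5.1]
opening: 0.148
```

Emit:
servo_tool:
  rows:
    - [[-0.02,-0.005,0.015],0,1.6]
    - [[0,0,0],0,2.0]
    - [[0,0,0],0,2.6]
    - [[0,0,0],0,2.6]
    - [[0,0,0],0,2.6]

```text
clock: 17.07
eef_pos: [557.2, -193.1, 43.0]
tcp_rot: [-3.142, -0.0, 0.301]
contact_force: [0.2, -0.4, 0.8]
opening: 0.305
```

```bash
python3 lk.py 17
```

```text
17.0667 [ 557.23 -193.12   43.01] [-3.14 -0.    0.3 ] 0.30524984489533097 [ 0.2  -0.43  0.82]
tcpX -45.247249986568114
[(-30, np.float64(131.0)), (-22, np.float64(58.4)), (-18, np.float64(56.8)), (-14, np.float64(54.6)), (-10, np.float64(52.6)), (-6, np.float64(50.6)), (-2, np.float64(58.8)), (2, np.float64(60.8)), (6, np.float64(60.6)), (10, np.float64(60.7)), (14, np.float64(60.8)), (18, np.float64(60.6)), (22, np.float64(60.6)), (26, np.float64(60.7)), (30, np.float64(60.5)), (34, np.float64(60.7)), (38, np.float64(60.8))]
[(-30, np.float64(113.2)), (-26, np.float64(132.8)), (-22, np.float64(58.7)), (-18, np.float64(57.2)), (-14, np.float64(55.0)), (-10, np.float64(52.6)), (-6, np.float64(50.7)), (-2, np.float64(58.8)), (2, np.float64(60.7)), (6, np.float64(60.7)), (10, np.float64(60.8)), (14, np.float64(60.6)), (18, np.float64(60.7)), (22, np.float64(60.7)), (26, np.float64(60.7)), (30, np.float64(60.8)), (34, np.float64(60.7)), (38, np.float64(60.7))]
glass rear/lead [array([ 4.5, 64.6]), array([ 0.4, 64.5]), array([ 0.3, 64.4]), array([ 0.5, 64.4]), array([ 4.6, 64.3])]
stop [64.1  67.34]
```

View pics/wrist17.png

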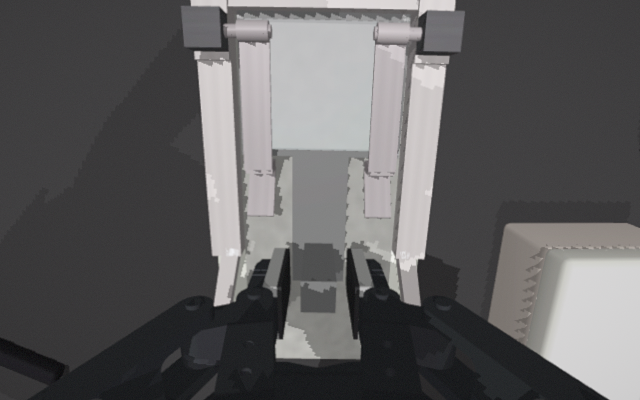

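Emit:
servo_tool:
  rows:
    - [[0,0,1],0,2.6]
    - [[0,0,2],0,2.6]
    - [[0,0,3],0,2.6]
    - [[0,0,3.5],0,2.6]
    - [[0,0,3.5],0,2.6]

```text
clock: 17.58
eef_pos: [556.5, -193.1, 174.8]
tcp_rot: [-3.141, 0.001, 0.301]
contact_force: [1.2, -0.5, 0.1]
opening: 0.302
```

Emit:
servo_tool:
  rows:
    - [[-1,0,2],0,2.6]
    - [[-2,0,1],0,2.6]
    - [[-1,0,0],0,2.6]
    - [[0,0,0],0,2.6]
    - [[0,0,0],0,2.6]

```text
clock: 18.0
eef_pos: [516.6, -193.1, 202.7]
tcp_rot: [-3.141, 0.0, 0.3]
contact_force: [0.3, 0.2, -0.4]
opening: 0.304
```

```bash
python3 lk.py 18
python3 - <<'E'
from h import *
grab("scene","scene18.png")
E
```

```text
18.0 [ 516.61 -193.15  202.72] [-3.14  0.    0.3 ] 0.304037722873772 [ 0.34  0.19 -0.39]
tcpX -84.34037666884291
[(-22, np.float64(58.3)), (-18, np.float64(56.7)), (-14, np.float64(54.4)), (-10, np.float64(52.5)), (-6, np.float64(50.5)), (-2, np.float64(58.4)), (2, np.float64(60.4)), (6, np.float64(60.5)), (10, np.float64(60.6)), (14, np.float64(60.6)), (18, np.float64(60.4)), (22, np.float64(60.6)), (26, np.float64(60.7)), (30, np.float64(60.6)), (34, np.float64(61.1)), (38, np.float64(60.7))]
[(-22, np.float64(58.3)), (-18, np.float64(56.7)), (-14, np.float64(54.7)), (-10, np.float64(52.7)), (-6, np.float64(50.5)), (-2, np.float64(57.9)), (2, np.float64(60.5)), (6, np.float64(60.7)), (10, np.float64(60.8)), (14, np.float64(60.6)), (18, np.float64(60.7)), (22, np.float64(61.1)), (26, np.float64(60.7)), (30, np.float64(60.8)), (34, np.float64(60.9)), (38, np.float64(60.7))]
glass rear/lead [array([ 4.7, 64.4]), array([ 0.3, 64.4]), array([ 0.1, 64.1]), array([ 0.7, 64.2]), array([ 4.7, 63.8])]
stop [64.03 71.22]
```

View pics/wrist18.png

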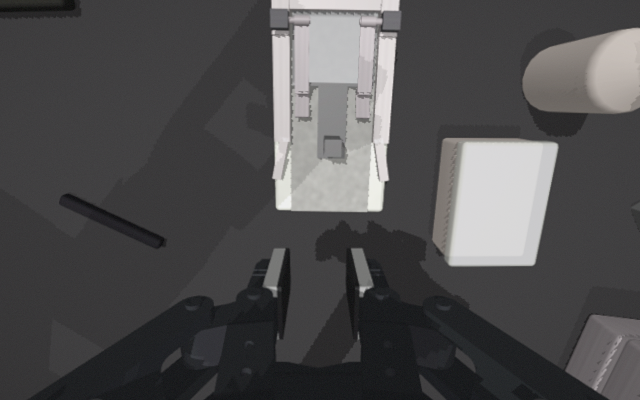

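View pics/scene18.png

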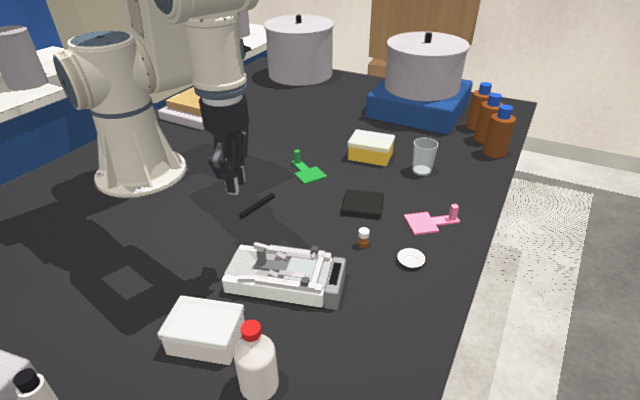

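```bash
python3 -c "
from rig import r
print(r.sign_off(), r.sense()['clock'])"
```

```text
the job is handed in; nothing more can be done
the job is handed in; nothing more can be done
```

The grey plate is fully home in the reading stage with both clips snapped down behind it, and I have handed the job in. It took about 18 s of the 70 s allowed.

**What I did:** I took the plate off the rubber rest by its post and laid it on the open front of the deck with about 3 N of contact. I then slid it in, post trailing, so the glass lifted both clips. I pushed until it met the stop, opened the fingers and backed away.

**Last checks, all consistent:**
- **Clips:** both arms read 60.7 mm above the bench, the same as before the plate went in, so they are down and not riding on the glass.
- **Plate against the stop:** its leading edge measured 64.1–64.4 mm along the stage, and the stop face 64.1 mm. The last 0.3 mm push gave no movement, with about 5 N of forward push.
- **Forces:** the highest settled readings were about 3.5 N under the lips and 5 N along the slide and down at the stop. I read forces only at the end of each move, so a brief higher peak between readings would not show.
- **Bystanders:** in the final scene picture the jar, marker, dish, beaker, both tip boxes, wash bottle and both look-alikes looked to be where they were.

**Disagreement:** the fingertips turned out to be about 20 mm above the reported tool point, not 11 mm below it as the description says. Because of that, my first grasp closed just above the post without touching it. I saw this in two cameras, lowered the gripper about 30 mm and gripped the post on the second try.

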